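# Drive the seized joint pin out of the damper linkage

## Task

The joint pin of the extraction hood's damper linkage has seized in its fork, its head underneath. Take the drift punch from the tool block, find the pin hole in the top of the fork by feel, and press the pin steadily down and right out with the punch, without ever bearing hard on the fork or the pin. Then stand the punch back in the hole it came from and leave everything else where it is.

Things in the scene. Friction and masses are not known exactly. Their poses are not given: they have to be found in the camera images.
- fork_mark (a point): Point at the height of the fork's flat top face (96 mm above the bench), over the middle of the 32 mm anvil gap. y axis along the rods, z up. The linkage was laid in by hand: the centre of the upright pin hole (8.8 mm in diameter) lies on this y axis, but up to 9 mm to either side of this point, not measured. Clamped, the fork does not shift under less than 80 N.
- fixture: Holding fixture fixed to the bench, with the linkage and pin it carries: steel base plate 74 mm (x) by 200 mm (y), 12 mm thick, a split anvil in the middle, a V-block with clamp and thumb screw (122 mm high) 80 mm to either side. Origin on the bench under the middle of the plate, 96 mm below fork_mark; y axis along the rods. Fork and pin are damaged if borne on with over 30 N.
- gap_floor (a point): Point on the base plate in the anvil's gap, 84 mm below fork_mark. Above it, from 50 to 84 mm, lies the fork, a bright square steel block 34 mm high, 30 mm wide (x), reaching 28 mm (-y) and 34 mm (+y) from its hole. The hole runs through top cheek (10 mm), dark eye of the other rod (12 mm) and lower cheek (10 mm), 1 mm play between them.
- pin (a joint): Travel (m) of the seized pin, downwards. Steel, 8 mm in diameter, 31 mm long, plain end up, flat head 13 x 3 mm below. At 0 the head is against the fork and the plain end 3 mm below the top face; it starts 0 to 3 mm further down. Takes 8 to 16 N of push, less once out of the top cheek, and stays where left. From 0.031 it is clear and drops on to the plate (0.047), standing on its head.
- punch: Drift punch, all plain steel, 130 mm long, 90 g, standing upright, tip down, in one of the tool block's four holes; the tallest tool there (top 134 mm above the bench). Origin at the centre of its flat tip, z axis up along the punch. Tip pin 7 mm in diameter, 50 mm long, then a hexagonal shank 12 mm across flats (two flats face +-x), 80 mm long; its shoulder rests on the block.
- punch_grip (a point): Point on the punch's axis, in the hexagonal shank, 85 mm above the tip: the place to grip it, by two flats.
- rack: Wooden tool block, 44 mm (x) by 170 mm (y) by 54 mm high, fixed to the bench, origin under its centre. Four upright through holes of 9.5 mm at y = -63, -21, 21, 63 mm on its centre line. One hole is empty; the others hold the drift punch, a short dark centre punch and a screwdriver with a thick black handle, in any order.
- centre_punch_mid (a point): Middle of the dark steel centre punch in the tool block (shank 11 mm in diameter, its top 98 mm above the bench). Not to be moved.
- screwdriver_mid (a point): Middle of the black handle of the screwdriver in the tool block (26 mm in diameter, its top 114 mm above the bench). Not to be moved.
- hammer_mid (a point): Middle of the wooden handle of the 260 mm hammer lying on the bench. Not to be moved.
- jar_mid (a point): Middle of the small amber jar, 36 mm in diameter and 50 mm high, standing between tool block and fixture. Not to be moved.
- oil_can: Origin under the white spray can, 52 mm in diameter, 150 mm high, standing on the bench. Not to be moved.
- bottle: Origin under the clear bottle with green cap, 64 mm in diameter, 190 mm high, standing on the bench. Not to be moved.
- wrench: Origin under the middle of the 180 mm open-ended wrench lying on the bench. Not to be moved.
Not all that is in view belongs to the job. Leave any orange, red or turquoise look-alike of the rack alone.

How it is judged:
By the outcome, as a careful person would: the job done as asked, in the order asked, and still so for the second after the job is handed in, with the robot touching nothing.
It also fails if it takes over 67 s, if anything falls off the work surface, if the arm or the gripper's body presses on something with over 40 N, if the wrist force passes 120 N, or if a joint passes its speed limit or range.

## Robot

A 6-joint arm with a two-finger parallel gripper is mounted at the origin on the work surface. World frame = base frame: x ahead of the robot, y to its left, z up, the work surface at z = 0. Lengths are in mm, angles in rad, forces in N, time in s.
With the tool pointing down it reaches from about 350 to 875 mm from the base axis. Payload 4.2 kg.
Tool frame: the origin (TCP) lies at the very end of the fingers, on their centre line; the grasp point (between the pads) lies arm.grip_depth behind it (arm.grip_depth is the distance from the TCP to the grasp point, in mm); x points along the fingers, y is the direction in which the jaws open and shut, and the axes are right-handed (so a half turn about x gives the same grasp; the last joint's range is limited). The gripper opens to 85 mm and grips with 20 to 120 N. Pads are 22 mm wide; open, the fingers measure 114 mm over their backs; the gripper's body (76 mm by 85 mm) begins 54 mm behind the grasp point. The pads swing forward as they close: fully open they stand 13 mm farther back than shut.
Start: joints at [1.44, 0.385, 0.008, 0, -1.194, -0.259], TCP at [237.469, 578.107, 231.312] pointing down, gripper open.
Joint ranges: [-3.14, 3.14], [-1.21, 2.06], [-1.07, 1.41], [-3.16, 2.05], [-2.99, -0.16], [-3.1, 3.1]. Speed limits (rad/s): [2.79, 2.79, 3.14, 3.14, 3.14, 3.14].

## Interface

Orientations are given as a unit quaternion [x, y, z, w].
In Python, from bench import arm, get_image, models gives the robot as it stands.
- The arm moves only by the tool arm_command, never from a script. Its argument "rows" is a list of rows, each an object of numbers: "dx", "dy", "dz": the shift along the tool's x, y, z in m; "wx", "wy", "wz": the turn, a rotation vector about the tool's x, y, z in degrees; "gripper": the closure, from -1 (fully open) to 1 (shut). A call has exactly 8 rows; each row is the pose to reach, as a shift and turn from the pose measured when the call began, along the tool's axes at that moment; what a row does not reach only later rows make up. A row lasts 1/10 s, in which the tool goes at most 50 mm and 8.59 degrees, less where a joint would pass 70% of its speed; a pose out of reach is approached as far as the arm can. A call with a gripper value outside its range is refused whole. The fingers move at their own pace and stop on an object; the grip force is fixed at half the most. Time passes only in rows, so rows that repeat a pose let the fingers close, or fill a call up. It gives the time, the measured TCP pose, the force and the opening at its end, in the units of the state.
- arm.read_state(): the state, without advancing time (a new reading comes with each control period).
- get_image(name): name is "scene" or "top"; returns a dict with "img" (400x640x3 uint8, red, green, blue), "K" (3x3 intrinsics, pixels), "k1" (the pictures are not rectified: a ray, as slopes to the right and down, at radius r is drawn at 1 + k1 r^2 times it, then the intrinsics apply), "rvec" (rotation vector, rad) and "tvec" (3), from world to camera coordinates, as OpenCV has them. Camera axes: x right, y down, z forward; pixel columns grow to the right and rows downward; lengths in mm; the calibration is good to about 2 mm. A picture is of the moment at which its call begins. There is no depth.
- arm.job_done(): hands the job in, once; it reports no verdict.
Trained networks look in the newest picture that a camera, given by its name, has taken for a name from the list of things; names that differ only in an ending like _2 or _b are one class to them, and where a whole thing is asked for, a point or a joint stands for the part that bears it (a point fixed in the world has none). Each returns a list of dicts, best first, with "conf" (0 to 1); they miss things now and then, are a little off and sometimes report something else, mostly with a low value. They report only what shows in the picture. A call takes as long as a camera call. They do not tell look-alikes from the thing itself.
- models.cut_out(camera, query): "mask" (400x640 bool, what is visible of it) and "extent" ([left, top, right, bottom] in pixels, round what is visible of it).
The state is a dict: "clock": time; "joints": joint angles; "joint_vel": joint speeds; "joint_efforts": joint torques, N m; "position": TCP position; "ee_rot": TCP orientation; "contact_force": force on the tool from outside, world axes, zero at the start; "wrist_torque": the same for the moment, N m; "gripper_width": finger opening in mm.
Only numpy, scipy, OpenCV 4.12 (cv2) and the standard library are available. Lean on these libraries where they do the work, as an engineer would, in place of code of your own. Each camera call takes 0.05 s, during which the arm holds its last target.

## Working session

There is one attempt and no reset: what is moved stays moved. The work goes in short steps, Python scripts to look and compute and a tool call to move; the robot and the scene stay as the last step left them, time stands still between calls to the robot, and variables do not carry over. Pictures are saved under pics/ and viewed, and the job is handed in when it is done.

Besides the shell and the picture viewer there is one more tool, called after ">>>" as a command line: name --argument value ..., lists and objects as JSON in quotes. arm_command: Moves the arm, as the interface text tells. Its arguments: {"type":"object","properties":{"rows":{"type":"array"}},"required":["rows"]}

```bash
ls; mkdir -p pics; cat > h.py <<'E'
import numpy as np, cv2
from bench import arm, get_image, models
def P(c): 
    R,_=cv2.Rodrigues(np.array(c["rvec"],float)); return R,np.array(c["tvec"],float).reshape(3)
def proj(c,X):
    R,t=P(c); p=(R@np.atleast_2d(X).T).T+t; s=p[:,:2]/p[:,2:]; r2=(s**2).sum(1,keepdims=True)
    s=s*(1+c["k1"]*r2); K=np.array(c["K"]); return s@K[:2,:2].T+K[:2,2]
def ray(c,uv):
    K=np.array(c["K"]); d=np.linalg.solve(K[:2,:2],np.array(uv,float)-K[:2,2]); s=d.copy()
    for _ in range(30): s=d/(1+c["k1"]*(s@s))
    R,t=P(c); return -R.T@t, R.T@np.array([*s,1.])
def atz(c,uv,z):
    o,d=ray(c,uv); return o+d*(z-o[2])/d[2]
def tri(l):
    A=np.zeros((3,3));b=np.zeros(3)
    for c,uv in l:
        o,d=ray(c,uv); d=d/np.linalg.norm(d); M=np.eye(3)-np.outer(d,d); A+=M;b+=M@o
    X=np.linalg.solve(A,b); return X,[proj(c,X)[0]-uv for c,uv in l]
def save(n,img,): cv2.imwrite(n,img[:,:,::-1])
E
python3 - <<'E'
from h import *
print(arm.read_state(), arm.grip_depth)
for n in ("scene","top"):
    c=get_image(n); save(f"pics/{n}0.png",c["img"]); print(n,{k:v for k,v in c.items() if k!="img"})
    for q in ["punch","fixture","rack","fork_mark","pin","gap_floor","centre_punch_mid","screwdriver_mid","jar_mid","oil_can","bottle","hammer_mid","wrench"]:
        try: print(n,q,[(round(r["conf"],2),np.round(r["extent"]).tolist()) for r in models.cut_out(n,q)])
        except Exception as e: print(q,e)
E
```

```text
pics
{'clock': 0.0, 'joints': array([ 1.43958811e+00,  3.85575343e-01,  6.61542035e-03, -5.22481447e-04,
       -1.19398751e+00, -2.58594767e-01]), 'joint_vel': array([-0.00108184,  0.00043675,  0.000194  , -0.00118064,  0.00336632,
       -0.0008426 ]), 'joint_efforts': array([ 1.73116982e-04, -3.92287517e+01,  1.88400292e+01,  4.18625146e+00,
       -4.70544372e-03, -2.84542480e-06]), 'position': array([237.26067257, 577.57979583, 230.20268205]), 'ee_rot': array([-0.69358239,  0.13778199,  0.69382826,  0.13624216]), 'contact_force': array([ 0.2310451 , -0.29745033,  0.22137145]), 'wrist_torque': array([-0.0230382 , -0.02571867,  0.02863271]), 'gripper_width': 85.45715945671587} 18.700000000000003
scene {'K': array([[451.25592087,   0.        , 322.19839933],
       [  0.        , 451.25592087, 199.30503755],
       [  0.        ,   0.        ,   1.        ]]), 'k1': -0.010472178757197605, 'rvec': array([ 1.98093545,  0.82544721, -0.50131229]), 'tvec': array([-316.84705984, -127.64209456, 1750.71196485])}
scene punch [(0.41, [278.0, 192.0, 279.0, 214.0])]
scene fixture [(0.83, [360.
[... 1179 characters left out ...]
ture [(0.36, [316.0, 225.0, 330.0, 235.0])]
top rack [(0.89, [313.0, 174.0, 357.0, 196.0]), (0.81, [364.0, 264.0, 412.0, 274.0]), (0.79, [344.0, 214.0, 391.0, 236.0]), (0.64, [438.0, 257.0, 486.0, 287.0]), (0.56, [400.0, 200.0, 452.0, 212.0])]
top fork_mark [(0.6, [226.0, 172.0, 293.0, 207.0])]
top pin []
top gap_floor [(0.72, [177.0, 175.0, 204.0, 201.0]), (0.62, [229.0, 172.0, 295.0, 203.0])]
top centre_punch_mid []
top screwdriver_mid []
top jar_mid [(0.53, [317.0, 222.0, 328.0, 234.0])]
top oil_can [(0.72, [187.0, 201.0, 206.0, 222.0])]
top bottle [(0.73, [179.0, 177.0, 204.0, 199.0])]
top hammer_mid [(0.63, [366.0, 116.0, 393.0, 188.0])]
top wrench [(0.82, [258.0, 130.0, 273.0, 170.0])]
```

```bash
python3 - <<'E'
import cv2
a=cv2.imread("pics/scene0.png");b=cv2.imread("pics/top0.png")
cv2.imwrite("pics/s0z.png",cv2.resize(a[115:315,170:470],None,fx=2.6,fy=2.6,interpolation=cv2.INTER_CUBIC))
cv2.imwrite("pics/t0z.png",cv2.resize(b[110:310,170:470],None,fx=2.6,fy=2.6,interpolation=cv2.INTER_CUBIC))
E
```

```text
(no output)
```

View pics/s0z.png

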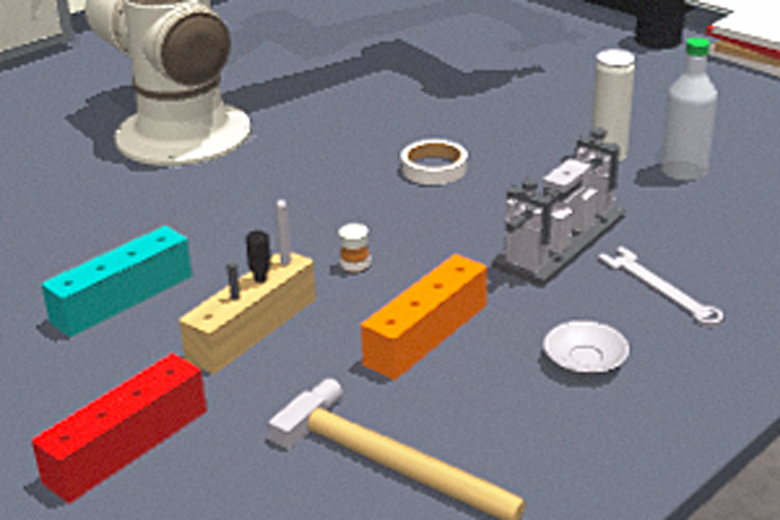

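View pics/t0z.png

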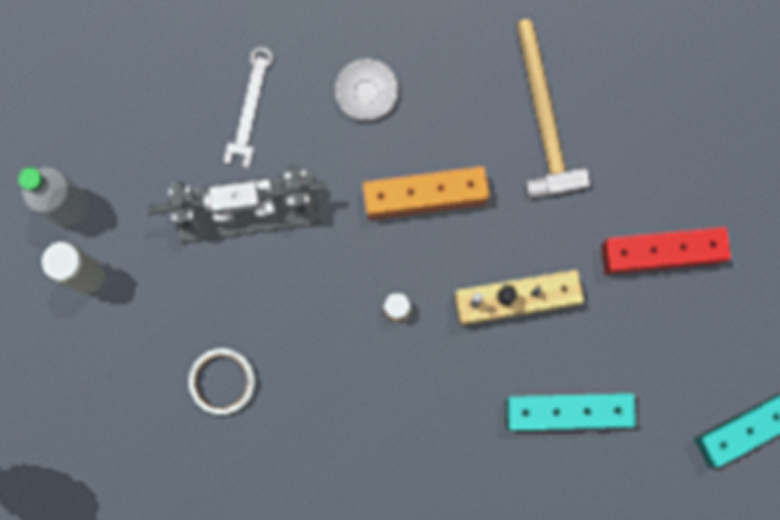

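```bash
python3 - <<'E'
from h import *
import pickle
D={}
for n in ("scene","top"):
    cs=[get_image(n) for _ in range(5)]
    c=dict(cs[0]); m=np.mean([x["img"].astype(float) for x in cs],0); c["img"]=m; D[n]=c
    print(n,np.std(cs[0]["img"].astype(float)-cs[1]["img"]))
pickle.dump(D,open("D.pkl","wb"))
def z(n,x0,y0,w,h,f,o):
    a=D[n]["img"][y0:y0+h,x0:x0+w].astype(np.uint8)
    save(o,cv2.resize(a,None,fx=f,fy=f,interpolation=cv2.INTER_CUBIC))
z("top",340,205,60,40,12,"pics/t_rack.png")
z("top",220,165,80,45,10,"pics/t_fix.png")
z("scene",235,185,65,75,8,"pics/s_rack.png")
z("scene",355,160,60,65,9,"pics/s_fix.png")
E
```

```text
scene 3.666796732955888
top 1.251303017797274
```

View pics/t_rack.png

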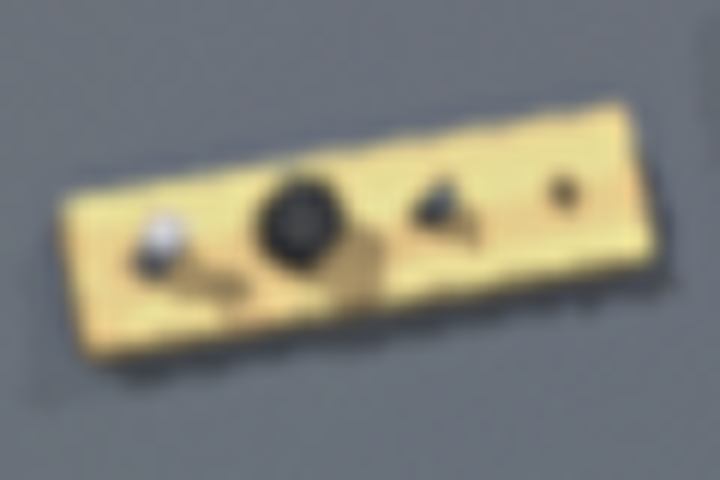

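View pics/t_fix.png

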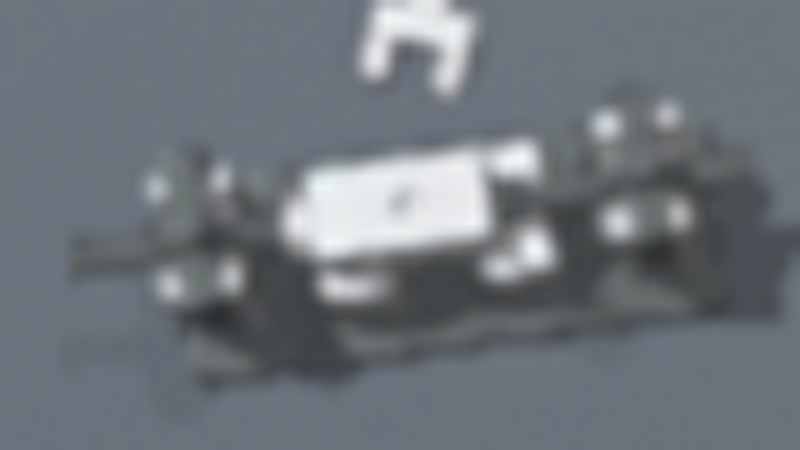

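View pics/s_rack.png

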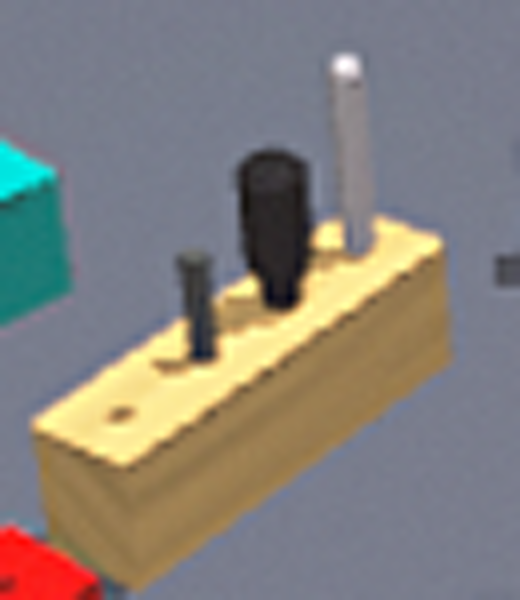

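View pics/s_fix.png

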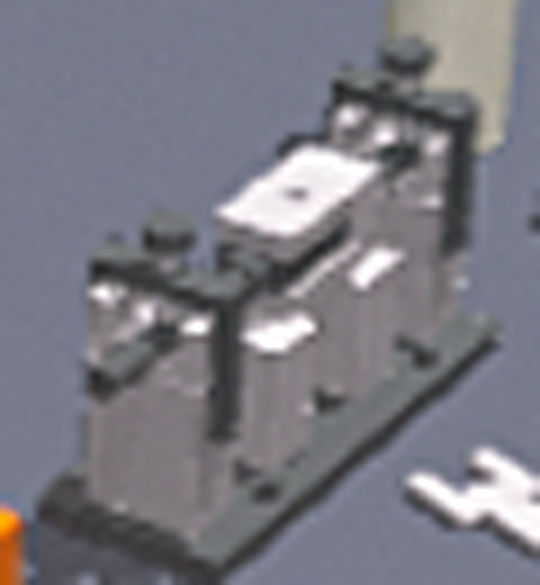

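```bash
python3 - <<'E'
from h import *
import pickle
D=pickle.load(open("D.pkl","rb"))
T,S=D["top"],D["scene"]
for c in (T,S):
    R,t=P(c); print("cam",-R.T@t)
g=lambda z,f,x0,y0: np.array([(z[0]+.5)/f-.5+x0,(z[1]+.5)/f-.5+y0])
t=lambda *z:g(z,12,340,205); tf=lambda *z:g(z,10,220,165)
s=lambda *z:g(z,8,235,185); sf=lambda *z:g(z,9,355,160)
for nm,a,b in [("punchtop",t(165,232),s(346,66)),("emptyhole",t(565,193),s(122,414)),("rack c1",t(65,198),s(375,217)),("rack c2 ",t(622,102),s(35,425)),("c3",t(655,258),s(128,468)),("c4",t(92,357),s(443,240)),
  ("hole",tf(402,200),sf(297,192)),("screwtop",t(300,222),s(272,160)),("cp top",t(435,207),s(193,258))]:
    X,e=tri([(T,a),(S,b)]); print(nm,X.round(1),np.round(e,2).tolist())
c=[tf(305,168),tf(485,155),tf(495,235),tf(315,255)]
print("fork top",[atz(T,u,96).round(1)[:2].tolist() for u in c], atz(T,tf(402,200),96))
c=[sf(302,142),sf(385,170),sf(297,237),sf(215,210)]
print("fork scene",[atz(S,u,96).round(1)[:2].tolist() for u in c],atz(S,sf(297,192),96))
E
```

```text
cam [ 263.05967383  -71.76257003 1756.01435322]
cam [1363.41361897 -850.4722161   774.25916898]
punchtop [ 457.9 -172.9  135. ] [[0.17, 0.12], [0.25, -0.03]]
emptyhole [ 479.3 -297.2   56.5] [[0.2, 0.13], [0.32, -0.03]]
rack c1 [ 468.2 -157.7   70.6] [[3.04, 2.2], [4.48, -0.58]]
rack c2  [ 496.2 -324.5   76. ] [[3.78, 2.3], [5.89, -0.59]]
c3 [ 471.7 -312.7   36.2] [[-3.72, -2.46], [-5.84, 0.42]]
c4 [ 442.1 -143.6   38.6] [[-3.57, -2.75], [-5.31, 0.52]]
hole [599.2 152.6  99.3] [[0.35, 0.37], [0.57, -0.12]]
screwtop [ 463.3 -212.9  115.3] [[0.16, 0.12], [0.24, -0.02]]
cp top [ 469.8 -254.2   96.4] [[0.29, 0.2], [0.44, -0.04]]
fork top [[612.7, 189.2], [617.5, 125.3], [588.7, 121.1], [581.3, 184.7]] [601.19101242 154.34641295  96.        ]
fork scene [[572.2, 186.3], [606.7, 189.7], [615.1, 130.3], [582.4, 125.9]] [594.65778974 155.67409033  96.        ]
```

```bash
python3 - <<'E'
from h import *
import pickle
D=pickle.load(open("D.pkl","rb"))
T,S=D["top"],D["scene"]
g=lambda z,f,x0,y0: np.array([(z[0]+.5)/f-.5+x0,(z[1]+.5)/f-.5+y0])
t=lambda *z:g(z,12,340,205); tf=lambda *z:g(z,10,220,165)
s=lambda *z:g(z,8,235,185); sf=lambda *z:g(z,9,355,160)
for nm,a,b,z in [("punchtop",t(165,232),s(346,66),134),("emptyhole",t(565,193),s(122,414),54),("screwtop",t(300,222),s(272,160),114),("cp top",t(435,207),s(193,258),98),("hole",tf(402,200),sf(297,192),96)]:
    p,q=atz(T,a,z)[:2],atz(S,b,z)[:2]; print(nm,p.round(1),q.round(1),(q-p).round(1))
print([atz(T,t(*u),54)[:2].round(1).tolist() for u in [(65,198),(622,102),(655,258),(92,357)]])
print([atz(S,s(*u),54)[:2].round(1).tolist() for u in [(375,217),(443,240),(128,468),(35,425)]])
E
```

```text
punchtop [ 458.4 -172.4] [ 456.1 -172.5] [-2.3 -0.1]
emptyhole [ 480.1 -296.8] [ 475.8 -296. ] [-4.3  0.8]
screwtop [ 463.8 -212.4] [ 461.  -212.1] [-2.8  0.3]
cp top [ 470.3 -253. ] [ 471.3 -256.7] [ 1.  -3.6]
hole [601.2 154.3] [594.7 155.7] [-6.5  1.3]
[[478.1, -147.7], [507.5, -314.3], [460.7, -323.4], [430.7, -155.6]]
[[439.9, -152.9], [470.7, -145.5], [503.1, -313.4], [459.4, -321.0]]
```

```bash
cat >> h.py <<'E'
from scipy.spatial.transform import Rotation as Ro
def Rt(a_deg,sign=1):
    a=np.radians(a_deg); x=np.array([0,0,-1.]); y=sign*np.array([np.cos(a),np.sin(a),0]); return Ro.from_matrix(np.stack([x,y,np.cross(x,y)],1))
def bestR(a,R0):
    return min([Rt(a),Rt(a,-1)],key=lambda r:(R0.inv()*r).magnitude())
def plan(targets,a=None,s=None):
    """world TCP mm targets from present pose -> rows"""
    s=s or arm.read_state(); R0=Ro.from_quat(s["ee_rot"]); p0=s["position"]
    R1=bestR(a,R0) if a is not None else R0
    w=np.degrees((R0.inv()*R1).as_rotvec())
    for T in targets:
        d=R0.inv().apply(np.array(T)-p0)/1000
        print("to",np.round(T,1),"d",d.round(4).tolist(),"w",w.round(2).tolist())
def st():
    s=arm.read_state(); R0=Ro.from_quat(s["ee_rot"]); m=R0.as_matrix()
    print("t",round(s["clock"],2),"p",s["position"].round(2),"F",np.round(s["contact_force"],2),"M",np.round(s["wrist_torque"],3),"w",round(s["gripper_width"],2),"yaw_y",round(np.degrees(np.arctan2(m[1,1],m[0,1])),2),"tilt",np.round(m[:2,0],4),"j",np.round(s["joints"],3))
E
python3 - <<'E'
from h import *
st()
plan([(380,350,240),(470,150,240),(458,-172,220),(458,-172,180)],a=10)
E
```

```text
t 1.9 p [237.46 578.1  231.3 ] F [-0.56  0.47  0.29] M [0.023 0.028 0.057] w 85.66 yaw_y -112.33 tilt [-0. -0.] j [ 1.44   0.385  0.008 -0.    -1.194 -0.259]
to [380 350 240] d [-0.0087, 0.1568, -0.2185] w [57.67, 0.0, -0.0]
to [470 150 240] d [-0.0087, 0.3076, -0.3778] w [57.67, 0.0, -0.0]
to [ 458 -172  220] d [0.0113, 0.61, -0.489] w [57.67, 0.0, -0.0]
to [ 458 -172  180] d [0.0513, 0.61, -0.489] w [57.67, 0.0, -0.0]
```

>>> arm_command --rows '[{"dx":-0.002,"dy":0.032,"dz":-0.044,"wx":7.2,"gripper":-1},{"dx":-0.004,"dy":0.063,"dz":-0.087,"wx":14.4,"gripper":-1},{"dx":-0.006,"dy":0.094,"dz":-0.131,"wx":21.6,"gripper":-1},{"dx":-0.008,"dy":0.125,"dz":-0.175,"wx":28.8,"gripper":-1},{"dx":-0.009,"dy":0.157,"dz":-0.2185,"wx":36,"gripper":-1},{"dx":-0.009,"dy":0.195,"dz":-0.251,"wx":43.2,"gripper":-1},{"dx":-0.009,"dy":0.233,"dz":-0.284,"wx":50.4,"gripper":-1},{"dx":-0.009,"dy":0.271,"dz":-0.317,"wx":57.6,"gripper":-1}]'

```text
validation failed for argument at $.ro...
```

```bash
python3 - <<'E'
from h import *
st()
plan([(470,120,240),(458,-172,220),(458,-172,160)],a=10)
E
```

```text
t 1.9 p [237.46 578.1  231.3 ] F [-0.56  0.47  0.29] M [0.023 0.028 0.057] w 85.66 yaw_y -112.33 tilt [-0. -0.] j [ 1.44   0.385  0.008 -0.    -1.194 -0.259]
to [470 120 240] d [-0.0087, 0.3354, -0.3892] w [57.67, 0.0, -0.0]
to [ 458 -172  220] d [0.0113, 0.61, -0.489] w [57.67, 0.0, -0.0]
to [ 458 -172  160] d [0.0713, 0.61, -0.489] w [57.67, 0.0, -0.0]
```

>>> arm_command --rows '[{"dx":-0.002,"dy":0.032,"dz":-0.044,"wx":7.2,"wy":0,"wz":0,"gripper":-1},{"dx":-0.004,"dy":0.063,"dz":-0.087,"wx":14.4,"wy":0,"wz":0,"gripper":-1},{"dx":-0.006,"dy":0.094,"dz":-0.131,"wx":21.6,"wy":0,"wz":0,"gripper":-1},{"dx":-0.008,"dy":0.125,"dz":-0.175,"wx":28.8,"wy":0,"wz":0,"gripper":-1},{"dx":-0.009,"dy":0.157,"dz":-0.2185,"wx":36,"wy":0,"wz":0,"gripper":-1},{"dx":-0.009,"dy":0.195,"dz":-0.251,"wx":43.2,"wy":0,"wz":0,"gripper":-1},{"dx":-0.009,"dy":0.233,"dz":-0.284,"wx":50.4,"wy":0,"wz":0,"gripper":-1},{"dx":-0.009,"dy":0.271,"dz":-0.317,"wx":57.6,"wy":0,"wz":0,"gripper":-1}]'

```text
clock: 2.7
position: [421.8, 223.5, 240.6]
ee_rot: [0.541, -0.455, -0.541, -0.456]
contact_force: [1.8, 0.4, 0.5]
gripper_width: 85.2
```

```bash
python3 - <<'E'
from h import *
st()
plan([(470,120,240),(458,-172,220),(458,-172,160)],a=10)
E
```

```text
t 2.7 p [421.83 223.53 240.65] F [1.77 0.37 0.53] M [-0.01  -0.089  0.036] w 85.15 yaw_y -170.21 tilt [0.0007 0.0005] j [ 0.829  0.123 -0.325  0.    -1.121 -0.658]
to [470 120 240] d [0.0006, -0.0299, -0.1102] w [-0.21, 0.02, 0.04]
to [ 458 -172  220] d [0.0205, 0.0316, -0.3959] w [-0.21, 0.02, 0.04]
to [ 458 -172  160] d [0.0805, 0.0317, -0.396] w [-0.21, 0.02, 0.04]
```

>>> arm_command --rows '[{"dx":0.002,"dy":0.004,"dz":-0.049,"wx":0,"wy":0,"wz":0,"gripper":-1},{"dx":0.005,"dy":0.008,"dz":-0.098,"wx":-0.1,"wy":0,"wz":0,"gripper":-1},{"dx":0.007,"dy":0.012,"dz":-0.147,"wx":-0.2,"wy":0,"wz":0,"gripper":-1},{"dx":0.01,"dy":0.016,"dz":-0.196,"wx":-0.2,"wy":0,"wz":0,"gripper":-1},{"dx":0.012,"dy":0.02,"dz":-0.245,"wx":-0.2,"wy":0,"wz":0,"gripper":-1},{"dx":0.015,"dy":0.024,"dz":-0.294,"wx":-0.2,"wy":0,"wz":0,"gripper":-1},{"dx":0.017,"dy":0.028,"dz":-0.343,"wx":-0.2,"wy":0,"wz":0,"gripper":-1},{"dx":0.0205,"dy":0.0316,"dz":-0.391,"wx":-0.2,"wy":0,"wz":0,"gripper":-1}]'

```text
clock: 3.5
position: [457.2, -169.3, 220.5]
ee_rot: [0.542, -0.454, -0.541, -0.455]
contact_force: [1.3, 0.2, 0.3]
gripper_width: 85.4
```

```bash
python3 - <<'E'
from h import *
a=get_image("scene");b=get_image("top"); st()
p=arm.read_state()["position"]
print("tcp px scene",proj(a,p),"top",proj(b,p))
save("pics/s2.png",cv2.resize(a["img"][120:270,200:350],None,fx=4,fy=4,interpolation=cv2.INTER_CUBIC))
save("pics/t2.png",cv2.resize(b["img"][150:300,280:430],None,fx=4,fy=4,interpolation=cv2.INTER_CUBIC))
plan([(458,-172,160),(458,-172,72)],a=10)
E
```

```text
t 3.6 p [ 456.8  -171.69  219.34] F [-0.76  0.21  0.54] M [ 0.05  0.01 -0.04] w 85.15 yaw_y -170.44 tilt [-0.0004 -0.0001] j [-0.026  0.161 -0.336  0.    -1.074  0.193]
tcp px scene [[275.93830083 166.08950773]] top [[354.69361457 221.20750613]]
to [ 458 -172  160] d [0.0593, -0.0012, -0.0005] w [-0.44, -0.0, -0.02]
to [ 458 -172   72] d [0.1473, -0.0012, -0.0005] w [-0.44, -0.0, -0.02]
```

View pics/s2.png

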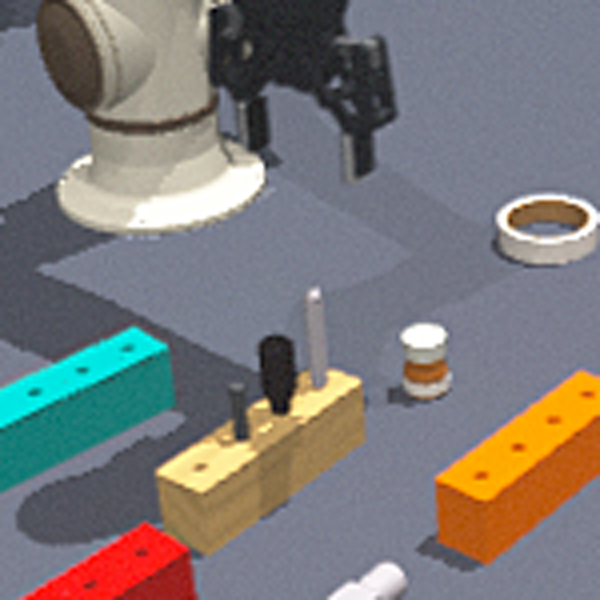

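View pics/t2.png

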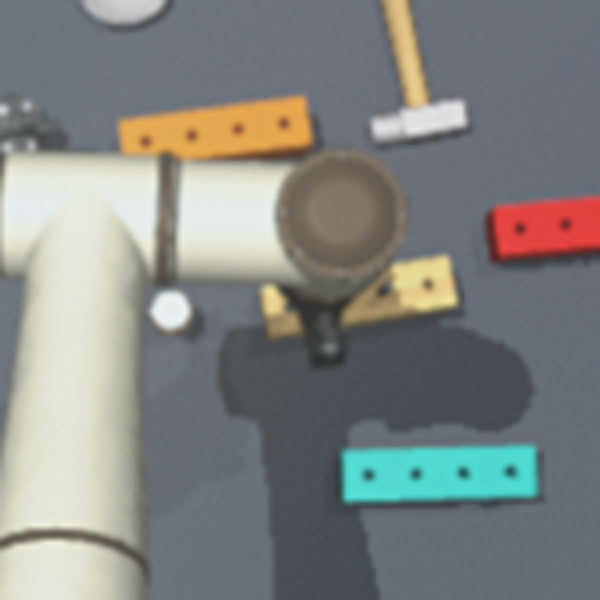

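>>> arm_command --rows '[{"dx":0.025,"dy":-0.001,"dz":0,"wx":-0.4,"wy":0,"wz":0,"gripper":-1},{"dx":0.05,"dy":-0.001,"dz":0,"wx":-0.4,"wy":0,"wz":0,"gripper":-1},{"dx":0.075,"dy":-0.001,"dz":0,"wx":-0.4,"wy":0,"wz":0,"gripper":-1},{"dx":0.1,"dy":-0.001,"dz":0,"wx":-0.4,"wy":0,"wz":0,"gripper":-1},{"dx":0.125,"dy":-0.001,"dz":0,"wx":-0.4,"wy":0,"wz":0,"gripper":-1},{"dx":0.14,"dy":-0.001,"dz":0,"wx":-0.4,"wy":0,"wz":0,"gripper":-1},{"dx":0.148,"dy":-0.001,"dz":0,"wx":-0.4,"wy":0,"wz":0,"gripper":-1},{"dx":0.148,"dy":-0.001,"dz":0,"wx":-0.4,"wy":0,"wz":0,"gripper":-1}]'

```text
clock: 4.4
position: [457.4, -171.1, 70.7]
ee_rot: [-0.541, 0.455, 0.542, 0.454]
contact_force: [-0.1, -0.5, 0.0]
gripper_width: 85.8
```

```bash
python3 - <<'E'
from h import *
a=get_image("scene"); st()
save("pics/s3.png",cv2.resize(a["img"][160:270,220:330],None,fx=6,fy=6,interpolation=cv2.INTER_CUBIC))
plan([(458,-172,71)],a=10)
E
```

```text
t 4.45 p [ 458.02 -171.3    71.52] F [-0.28 -0.32  0.24] M [-0.019 -0.016 -0.008] w 85.41 yaw_y -170.0 tilt [-0.0004 -0.0003] j [-0.025  0.345 -0.528  0.    -0.699  0.199]
to [ 458 -172   71] d [0.0005, 0.0001, -0.0007] w [-0.0, -0.01, -0.02]
```

View pics/s3.png

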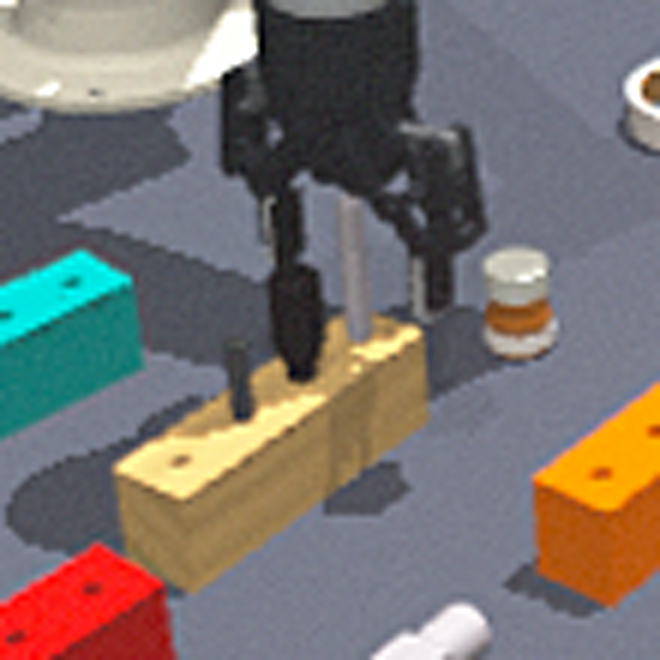

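>>> arm_command --rows '[{"dx":0,"dy":0,"dz":0,"wx":0,"wy":0,"wz":0,"gripper":0.3},{"dx":0,"dy":0,"dz":0,"wx":0,"wy":0,"wz":0,"gripper":0.3},{"dx":0,"dy":0,"dz":0,"wx":0,"wy":0,"wz":0,"gripper":0.5},{"dx":0,"dy":0,"dz":0,"wx":0,"wy":0,"wz":0,"gripper":0.6},{"dx":0,"dy":0,"dz":0,"wx":0,"wy":0,"wz":0,"gripper":1},{"dx":0,"dy":0,"dz":0,"wx":0,"wy":0,"wz":0,"gripper":1},{"dx":0,"dy":0,"dz":0,"wx":0,"wy":0,"wz":0,"gripper":1},{"dx":0,"dy":0,"dz":0,"wx":0,"wy":0,"wz":0,"gripper":1}]'

```text
clock: 5.25
position: [457.9, -171.4, 71.8]
ee_rot: [-0.542, 0.455, 0.542, 0.454]
contact_force: [-1.8, 0.1, 3.9]
gripper_width: 11.1
```

```bash
python3 - <<'E'
from h import *
st()
E
```

```text
t 5.25 p [ 457.86 -171.4    71.75] F [-1.83  0.1   3.88] M [0.047 0.603 0.065] w 11.08 yaw_y -170.0 tilt [-0.0007 -0.0004] j [-0.025  0.344 -0.527  0.001 -0.7    0.199]
```

>>> arm_command --rows '[{"dx":0,"dy":0,"dz":0,"wx":0,"wy":0,"wz":0,"gripper":1},{"dx":-0.002,"dy":0,"dz":0,"wx":0,"wy":0,"wz":0,"gripper":1},{"dx":-0.004,"dy":0,"dz":0,"wx":0,"wy":0,"wz":0,"gripper":1},{"dx":-0.006,"dy":0,"dz":0,"wx":0,"wy":0,"wz":0,"gripper":1},{"dx":-0.009,"dy":0,"dz":0,"wx":0,"wy":0,"wz":0,"gripper":1},{"dx":-0.013,"dy":0,"dz":0,"wx":0,"wy":0,"wz":0,"gripper":1},{"dx":-0.017,"dy":0,"dz":0,"wx":0,"wy":0,"wz":0,"gripper":1},{"dx":-0.02,"dy":0,"dz":0,"wx":0,"wy":0,"wz":0,"gripper":1}]'

```text
clock: 6.05
position: [457.8, -171.4, 92.2]
ee_rot: [-0.542, 0.455, 0.542, 0.454]
contact_force: [-0.1, -0.6, -1.3]
gripper_width: 11.3
```

```bash
python3 - <<'E'
from h import *
st()
E
```

```text
t 6.05 p [ 457.82 -171.36   92.17] F [-0.11 -0.62 -1.31] M [-0.045  0.103  0.012] w 11.32 yaw_y -169.99 tilt [-0.0007 -0.0004] j [-0.025  0.313 -0.506  0.001 -0.752  0.199]
```

>>> arm_command --rows '[{"dx":-0.03,"dy":0,"dz":0,"wx":0,"wy":0,"wz":0,"gripper":1},{"dx":-0.07,"dy":0,"dz":0,"wx":0,"wy":0,"wz":0,"gripper":1},{"dx":-0.11,"dy":0,"dz":0,"wx":0,"wy":0,"wz":0,"gripper":1},{"dx":-0.12,"dy":-0.022,"dz":0.033,"wx":0,"wy":0,"wz":0,"gripper":1},{"dx":-0.12,"dy":-0.048,"dz":0.073,"wx":0,"wy":0,"wz":0,"gripper":1},{"dx":-0.12,"dy":-0.074,"dz":0.113,"wx":0,"wy":0,"wz":0,"gripper":1},{"dx":-0.12,"dy":-0.1,"dz":0.153,"wx":0,"wy":0,"wz":0,"gripper":1},{"dx":-0.12,"dy":-0.126,"dz":0.193,"wx":0,"wy":0,"wz":0,"gripper":1}]'

```text
clock: 6.85
position: [548.9, 42.5, 212.6]
ee_rot: [0.542, -0.454, -0.542, -0.455]
contact_force: [0.9, 0.4, -1.3]
gripper_width: 11.0
```

```bash
python3 - <<'E'
from h import *
st()
plan([(598,153.5,210),(598,153.5,184)],a=10)
E
```

```text
t 6.85 p [548.92  42.53 212.58] F [ 0.85  0.41 -1.33] M [-0.021 -0.11   0.024] w 10.97 yaw_y -169.99 tilt [ 0.0004 -0.    ] j [ 0.372  0.273 -0.206  0.    -1.092 -0.197]
to [598.  153.5 210. ] d [0.0026, -0.0676, 0.1008] w [0.01, -0.01, 0.02]
to [598.  153.5 184. ] d [0.0286, -0.0676, 0.1008] w [0.01, -0.01, 0.02]
```

>>> arm_command --rows '[{"dx":0.001,"dy":-0.024,"dz":0.036,"wx":0,"wy":0,"wz":0,"gripper":1},{"dx":0.002,"dy":-0.047,"dz":0.07,"wx":0,"wy":0,"wz":0,"gripper":1},{"dx":0.0026,"dy":-0.064,"dz":0.094,"wx":0,"wy":0,"wz":0,"gripper":1},{"dx":0.003,"dy":-0.0676,"dz":0.1008,"wx":0,"wy":0,"wz":0,"gripper":1},{"dx":0.012,"dy":-0.0676,"dz":0.1008,"wx":0,"wy":0,"wz":0,"gripper":1},{"dx":0.021,"dy":-0.0676,"dz":0.1008,"wx":0,"wy":0,"wz":0,"gripper":1},{"dx":0.028,"dy":-0.0676,"dz":0.1008,"wx":0,"wy":0,"wz":0,"gripper":1},{"dx":0.0286,"dy":-0.0676,"dz":0.1008,"wx":0,"wy":0,"wz":0,"gripper":1}]'

```text
clock: 7.65
position: [596.8, 152.0, 182.5]
ee_rot: [-0.541, 0.456, 0.542, 0.454]
contact_force: [-0.0, -0.4, -0.7]
gripper_width: 11.1
```

```bash
python3 - <<'E'
from h import *
import pickle
a=[get_image("scene") for _ in range(3)];b=get_image("top"); st()
m=np.mean([x["img"].astype(float) for x in a],0); c=dict(a[0]); c["img"]=m
pickle.dump((c,b,arm.read_state()),open("D4.pkl","wb"))
p=arm.read_state()["position"]
print(proj(c,p+[0,0,-67.7]))
save("pics/s4.png",cv2.resize(m[130:225,350:420].astype(np.uint8),None,fx=8,fy=8,interpolation=cv2.INTER_CUBIC))
save("pics/t4.png",cv2.resize(b["img"][140:240,200:320],None,fx=6,fy=6,interpolation=cv2.INTER_CUBIC))
E
```

```text
t 7.85 p [598.2  153.12 184.51] F [-1.07  0.02  0.05] M [ 0.03  -0.036 -0.001] w 11.02 yaw_y -170.02 tilt [0.0012 0.0002] j [ 0.513  0.406 -0.081  0.    -1.083 -0.339]
[[388.26458998 175.65984408]]
```

View pics/s4.png

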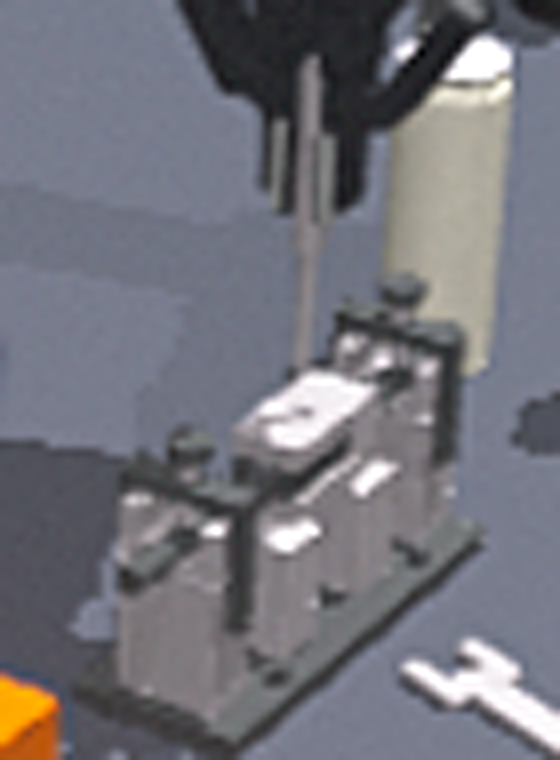

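View pics/t4.png

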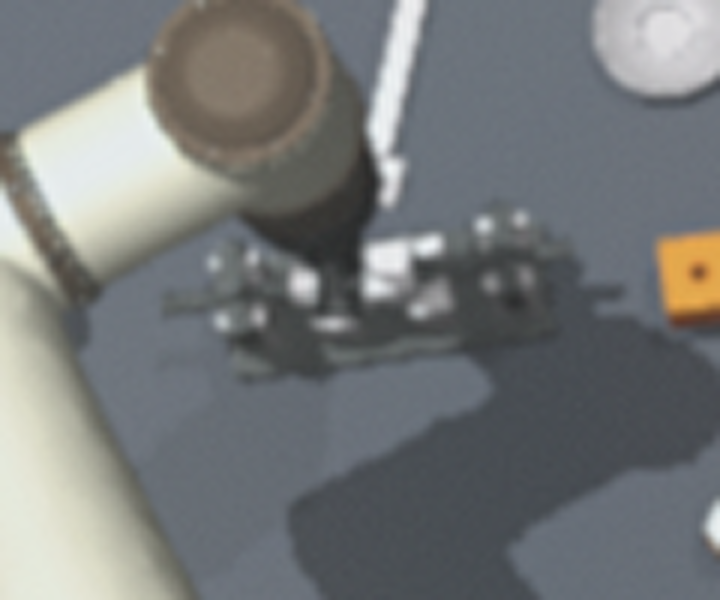

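```bash
python3 - <<'E'
from h import *
import pickle
c,b,s=pickle.load(open("D4.pkl","rb")); D=pickle.load(open("D.pkl","rb"))
m=c["img"].mean(2)
# punch column profile near rows 160..176
for v in range(160,180): print(v,m[v,382:394].round(0).astype(int))
print("before")
m0=D["scene"]["img"].mean(2)
for v in range(172,192): print(v,m0[v,376:402].round(0).astype(int))
p=s["position"]
for q in [(0,0,-67.7),(0,0,-88.5),(1,0,-88.5),(0,1,-88.5)]: print(q,proj(c,p+np.array(q)))
E
```

```text
160 [119 122 120 121 114 123 139 130 118 118 120 120]
161 [120 118 119 120 116 118 133 127 117 119 117 121]
162 [119 122 118 122 114 109 127 125 118 120 121 119]
163 [119 118 123 122 113 112 132 125 115 119 120 119]
164 [121 118 120 119 116 115 134 128 117 120 119 120]
165 [120 120 121 119 116 118 138 125 118 121 120 119]
166 [122 118 120 121 117 119 137 123 120 121 118 119]
167 [121 116 121 119 115 117 139 125 120 121 113  97]
168 [121 120 119 122 119 125 140 124 120 121 115 104]
169 [120 121 121 120 118 128 136 122 123 104  49  69]
170 [119 119 119 121 118 126 136 117 123 110  52  49]
171 [120 121 119 117 115 129 135 119 122 101  62  98]
172 [118 120 119 118 117 131 134 119 115  78 128 206]
173 [116 120 122 119 119 136 135 118 113  93 149 194]
174 [119 120 122 119 121 137 133 109  94  86 134 112]
175 [117 118 122 116 112 132 115  77  61  87 130 111]
176 [122 120 122 102  73 123 162 179 158 157 136 114]
177 [121 117 118 101 100 194 254 253 255 255 232 177]
178 [117 111 113 142 204 243 238 240 244 241 251 255]
179 [115 135 172 226 241 239 245 242 242 246 243 242]
before
172 [129 127 
[... 1682 characters left out ...]
15 120 117 122 123 126 121  87  39  55  92 158
 183 129 159 175 141 134 122 123]
188 [135 129 121  68  87 115 116  98  85 113 126 117  73  42  71 129 178 178
 122 167 238 255 233 181 121 124]
189 [118 110 119  65  66  89 104 112  96  58  65  58  48  77 156 209 150 123
 164 238 255 247 183 109 122 124]
190 [122 118 112  91 108 112  71  92  77  55  55  48  85 159 184 125 123 142
 225 255 235 152 121 123 124 132]
191 [122 119 127 123 120 113  87  62  66  54  64 102 155 185 125 127 121 120
 192 237 130 125 127 123 124 128]
(0, 0, -67.7) [[388.26458998 175.65984408]]
(0, 0, -88.5) [[387.92693079 181.53477263]]
(1, 0, -88.5) [[388.177169   181.63921058]]
(0, 1, -88.5) [[388.1284546  181.42495314]]
```

```bash
python3 - <<'E'
from h import *
plan([(598.8,154.4,166.5)],a=10)
E
```

```text
to [598.8 154.4 166.5] d [0.018, -0.0008, 0.0012] w [-0.02, -0.0, 0.07]
```

>>> arm_command --rows '[{"dx":0.003,"dy":-0.0008,"dz":0.0012,"wx":0,"wy":0,"wz":0,"gripper":1},{"dx":0.006,"dy":-0.0008,"dz":0.0012,"wx":0,"wy":0,"wz":0.05,"gripper":1},{"dx":0.009,"dy":-0.0008,"dz":0.0012,"wx":0,"wy":0,"wz":0.05,"gripper":1},{"dx":0.012,"dy":-0.0008,"dz":0.0012,"wx":0,"wy":0,"wz":0.05,"gripper":1},{"dx":0.014,"dy":-0.0008,"dz":0.0012,"wx":0,"wy":0,"wz":0.05,"gripper":1},{"dx":0.016,"dy":-0.0008,"dz":0.0012,"wx":0,"wy":0,"wz":0.05,"gripper":1},{"dx":0.018,"dy":-0.0008,"dz":0.0012,"wx":0,"wy":0,"wz":0.05,"gripper":1},{"dx":0.018,"dy":-0.0008,"dz":0.0012,"wx":0,"wy":0,"wz":0.05,"gripper":1}]'

```text
clock: 8.65
position: [598.7, 154.4, 166.2]
ee_rot: [-0.542, 0.455, 0.542, 0.455]
contact_force: [-0.2, 0.0, 0.0]
gripper_width: 11.3
```

```bash
python3 - <<'E'
from h import *
import pickle
st()
a=[get_image("scene") for _ in range(4)]; st()
m=np.mean([x["img"].astype(float) for x in a],0); c=dict(a[0]); c["img"]=m
pickle.dump((c,arm.read_state()),open("D5.pkl","wb"))
D=pickle.load(open("D.pkl","rb")); m0=D["scene"]["img"]
z=lambda m:cv2.resize(m[160:195,370:405].clip(0,255).astype(np.uint8),None,fx=11,fy=11,interpolation=cv2.INTER_CUBIC)
save("pics/s5.png",np.hstack([z(m0),z(m)]))
g=m.mean(2)
for v in range(168,187): print(v,g[v,378:396].round(0).astype(int))
p=arm.read_state()["position"]; print(proj(c,p-[0,0,67.7]),proj(c,[p[0],p[1],96]))
E
```

```text
t 8.65 p [598.66 154.37 166.17] F [-0.15  0.03  0.  ] M [ 0.024 -0.027 -0.016] w 11.33 yaw_y -170.02 tilt [-0.0001 -0.0002] j [ 0.514  0.424 -0.102  0.    -1.045 -0.34 ]
t 8.85 p [598.91 154.46 166.68] F [ 0.41 -0.11 -0.86] M [-0.041 -0.037 -0.001] w 10.82 yaw_y -170.02 tilt [0.0007 0.0002] j [ 0.514  0.424 -0.101  0.    -1.046 -0.34 ]
168 [119 118 119 120 118 118 121 120 120 120 122 131 118 122 113 104 108 114]
169 [120 120 120 118 119 121 120 122 120 121 128 135 117 106  48  65  96 113]
170 [122 119 120 119 120 119 118 119 118 122 133 135 114 110  51  47  52  46]
171 [122 117 120 120 119 118 121 120 118 120 135 133 112 102  63  96  92  78]
172 [118 121 120 120 119 118 122 121 114 116 135 134 108  75 128 205 165 147]
173 [121 119 121 122 121 118 120 120 114 111 136 137 111  92 151 197 166 107]
174 [119 120 120 120 122 121 121 121 114 108 140 142  94  83 133 109  98 106]
175 [120 118 120 122 117 118 121 121 101  92 144 127  58  84 127 111 105 122]
176 [122 119 120 120 121 121 123 106  59  95 146 160 159 155 133 114 124 145]
177 [119 122 119 119 119 118 116 107  85 109 138 213 255 255 233 178 161 116]
178 [117 121 120 119 117 113 113 148 181 160 134 200 250 242 251 255 254 230]
179 [118 119 119 115 116 134 172 232 240 144 131 188 241 240 237 239 245 235]
180 [120 118 118 117 159 238 255 254 239 135 136 210 248 242 244 248 237 169]
181 [120 118 116 144 223 253 247 241 194 124 144 213 247 246 247 236 169 127]
182 [120 120 132 149 157 150 148 148 156 182 221 241 248 240 193 111 125 135]
183 [123 144 168 164 163 161 158 155 203 255 251 250 237 165 116 122 131 134]
184 [118 123 138 150 151 159 161 158 198 252 250 239 169 121 110  91 129 137]
185 [119 124 123 118 122 134 151 148 155 147 139 147 126 116  73  82 129 135]
186 [122 120 120 123 125 123 118 121 128 122 117 128 113  68  45  97 143 126]
[[388.42356949 180.62781358]] [[388.37500473 181.46428561]]
```

View pics/s5.png

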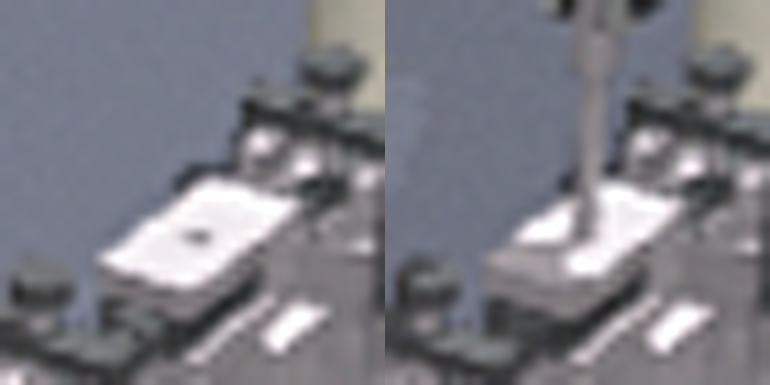

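```bash
python3 - <<'E'
from h import *
for i in range(5):
    get_image("scene"); st()
E
```

```text
t 8.9 p [598.88 154.46 166.66] F [-0.48  0.17 -0.7 ] M [-0.001  0.008 -0.004] w 10.79 yaw_y -170.02 tilt [0.0006 0.0002] j [ 0.514  0.424 -0.101  0.    -1.046 -0.34 ]
t 8.95 p [598.9  154.48 166.71] F [ 0.46  0.05 -0.68] M [-0.054 -0.023 -0.002] w 11.07 yaw_y -170.02 tilt [0.0007 0.0002] j [ 0.514  0.423 -0.101  0.    -1.046 -0.34 ]
t 9.0 p [598.88 154.46 166.68] F [ 0.07 -0.84 -0.48] M [ 0.001 -0.006 -0.024] w 10.86 yaw_y -170.02 tilt [0.0007 0.0002] j [ 0.514  0.424 -0.101  0.    -1.046 -0.34 ]
t 9.05 p [598.86 154.46 166.63] F [-0.34 -0.53 -0.24] M [0.014 0.003 0.014] w 10.51 yaw_y -170.02 tilt [0.0006 0.0001] j [ 0.514  0.424 -0.101  0.    -1.046 -0.34 ]
t 9.1 p [598.85 154.42 166.61] F [ 0.16  0.14 -0.84] M [-0.056  0.027  0.003] w 10.9 yaw_y -170.02 tilt [0.0006 0.0001] j [ 0.514  0.424 -0.101  0.    -1.046 -0.34 ]
```

>>> arm_command --rows '[{"dx":0.001,"dy":0,"dz":0,"wx":0,"wy":0,"wz":0,"gripper":1},{"dx":0.0018,"dy":0,"dz":0,"wx":0,"wy":0,"wz":0,"gripper":1},{"dx":0.0022,"dy":0,"dz":0,"wx":0,"wy":0,"wz":0,"gripper":1},{"dx":0.0026,"dy":0,"dz":0,"wx":0,"wy":0,"wz":0,"gripper":1},{"dx":0.0029,"dy":0,"dz":0,"wx":0,"wy":0,"wz":0,"gripper":1},{"dx":0.0031,"dy":0,"dz":0,"wx":0,"wy":0,"wz":0,"gripper":1},{"dx":0.0033,"dy":0,"dz":0,"wx":0,"wy":0,"wz":0,"gripper":1},{"dx":0.0033,"dy":0,"dz":0,"wx":0,"wy":0,"wz":0,"gripper":1}]'

```text
clock: 9.9
position: [598.7, 154.4, 163.2]
ee_rot: [0.542, -0.455, -0.542, -0.455]
contact_force: [0.3, -1.4, -0.8]
gripper_width: 11.0
```

```bash
python3 - <<'E'
from h import *
st()
E
```

```text
t 9.9 p [598.74 154.43 163.25] F [ 0.32 -1.35 -0.81] M [-0.001  0.091  0.036] w 11.01 yaw_y -170.02 tilt [0.0003 0.0001] j [ 0.514  0.427 -0.105  0.    -1.039 -0.34 ]
```

>>> arm_command --rows '[{"dx":0.0002,"dy":0,"dz":0,"wx":0,"wy":0,"wz":0,"gripper":1},{"dx":0.0004,"dy":0,"dz":0,"wx":0,"wy":0,"wz":0,"gripper":1},{"dx":0.0006,"dy":0,"dz":0,"wx":0,"wy":0,"wz":0,"gripper":1},{"dx":0.0008,"dy":0,"dz":0,"wx":0,"wy":0,"wz":0,"gripper":1},{"dx":0.001,"dy":0,"dz":0,"wx":0,"wy":0,"wz":0,"gripper":1},{"dx":0.0012,"dy":0,"dz":0,"wx":0,"wy":0,"wz":0,"gripper":1},{"dx":0.0012,"dy":0,"dz":0,"wx":0,"wy":0,"wz":0,"gripper":1},{"dx":0.0012,"dy":0,"dz":0,"wx":0,"wy":0,"wz":0,"gripper":1}]'

```text
clock: 10.7
position: [598.7, 154.4, 162.0]
ee_rot: [0.542, -0.455, -0.542, -0.455]
contact_force: [-0.6, 0.4, -1.3]
gripper_width: 11.1
```

```bash
python3 - <<'E'
from h import *
st()
E
```

```text
t 10.7 p [598.73 154.41 162.03] F [-0.57  0.45 -1.34] M [0.054 0.123 0.041] w 11.12 yaw_y -170.02 tilt [0.0002 0.    ] j [ 0.514  0.428 -0.107  0.    -1.036 -0.34 ]
```

>>> arm_command --rows '[{"dx":0.0002,"dy":0,"dz":0,"wx":0,"wy":0,"wz":0,"gripper":1},{"dx":0.0004,"dy":0,"dz":0,"wx":0,"wy":0,"wz":0,"gripper":1},{"dx":0.0006,"dy":0,"dz":0,"wx":0,"wy":0,"wz":0,"gripper":1},{"dx":0.0008,"dy":0,"dz":0,"wx":0,"wy":0,"wz":0,"gripper":1},{"dx":0.001,"dy":0,"dz":0,"wx":0,"wy":0,"wz":0,"gripper":1},{"dx":0.0012,"dy":0,"dz":0,"wx":0,"wy":0,"wz":0,"gripper":1},{"dx":0.0014,"dy":0,"dz":0,"wx":0,"wy":0,"wz":0,"gripper":1},{"dx":0.0014,"dy":0,"dz":0,"wx":0,"wy":0,"wz":0,"gripper":1}]'

```text
clock: 11.5
position: [598.7, 154.4, 160.6]
ee_rot: [0.542, -0.455, -0.542, -0.455]
contact_force: [-1.0, -0.4, -0.7]
gripper_width: 11.0
```

```bash
python3 - <<'E'
from h import *
st()
import pickle
a=[get_image("scene") for _ in range(2)]; st()
m=np.mean([x["img"].astype(float) for x in a],0)
c5,_=pickle.load(open("D5.pkl","rb"))
z=lambda m:cv2.resize(m[155:195,370:405].clip(0,255).astype(np.uint8),None,fx=11,fy=11,interpolation=cv2.INTER_CUBIC)
save("pics/s6.png",np.hstack([z(c5["img"]),z(m)]))
g=m.mean(2)
for v in range(174,186): print(v,g[v,378:396].round(0).astype(int))
E
```

```text
t 11.5 p [598.71 154.41 160.58] F [-0.98 -0.38 -0.73] M [-0.029  0.096  0.015] w 10.98 yaw_y -170.02 tilt [0.0002 0.    ] j [ 0.514  0.429 -0.109  0.    -1.033 -0.34 ]
t 11.6 p [598.69 154.39 160.58] F [-0.66  0.47 -0.95] M [-0.038  0.159  0.011] w 11.21 yaw_y -170.03 tilt [0.0001 0.    ] j [ 0.514  0.429 -0.109  0.    -1.033 -0.34 ]
174 [122 121 118 117 119 120 118 124 117 113 144 148  94  82 134 108  98 107]
175 [121 117 120 119 118 116 121 120 100  92 146 132  61  86 127 111 102 123]
176 [121 121 123 120 122 120 122 104  62  93 150 164 160 154 136 115 124 145]
177 [123 120 119 117 117 118 116 108  85 107 140 214 255 255 232 176 158 116]
178 [119 118 119 117 115 112 113 150 182 160 133 204 250 241 251 255 254 229]
179 [121 120 119 116 115 134 172 231 241 152 132 190 241 240 235 240 245 236]
180 [120 121 115 116 161 238 255 254 236 117 146 220 246 243 245 248 240 168]
181 [120 120 117 143 222 253 247 240 195 124 156 222 247 246 246 232 168 126]
182 [119 122 131 151 156 152 149 146 152 184 222 239 247 240 195 110 126 131]
183 [119 140 166 166 162 160 157 152 205 255 253 251 236 165 114 124 131 133]
184 [120 125 136 150 150 161 162 158 198 252 248 239 169 121 111  94 128 134]
185 [123 121 122 118 122 135 150 149 154 147 130 129 126 114  71  84 128 132]
```

View pics/s6.png

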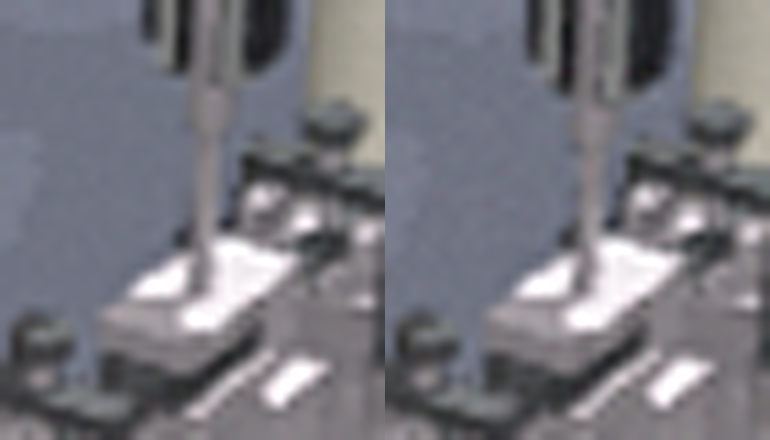

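>>> arm_command --rows '[{"dx":0.0003,"dy":0,"dz":0,"wx":0,"wy":0,"wz":0,"gripper":1},{"dx":0.0006,"dy":0,"dz":0,"wx":0,"wy":0,"wz":0,"gripper":1},{"dx":0.0009,"dy":0,"dz":0,"wx":0,"wy":0,"wz":0,"gripper":1},{"dx":0.0012,"dy":0,"dz":0,"wx":0,"wy":0,"wz":0,"gripper":1},{"dx":0.0014,"dy":0,"dz":0,"wx":0,"wy":0,"wz":0,"gripper":1},{"dx":0.0016,"dy":0,"dz":0,"wx":0,"wy":0,"wz":0,"gripper":1},{"dx":0.0018,"dy":0,"dz":0,"wx":0,"wy":0,"wz":0,"gripper":1},{"dx":0.002,"dy":0,"dz":0,"wx":0,"wy":0,"wz":0,"gripper":1}]'

```text
clock: 12.4
position: [598.7, 154.4, 158.6]
ee_rot: [0.542, -0.455, -0.542, -0.455]
contact_force: [-0.6, -0.3, -0.2]
gripper_width: 11.0
```

```bash
python3 - <<'E'
from h import *
st()
E
```

```text
t 12.4 p [598.72 154.4  158.58] F [-0.58 -0.33 -0.21] M [-0.034  0.242 -0.035] w 11.05 yaw_y -170.02 tilt [0.0002 0.    ] j [ 0.514  0.431 -0.111  0.    -1.029 -0.34 ]
```

>>> arm_command --rows '[{"dx":0.0003,"dy":0,"dz":0,"wx":0,"wy":0,"wz":0,"gripper":1},{"dx":0.0006,"dy":0,"dz":0,"wx":0,"wy":0,"wz":0,"gripper":1},{"dx":0.0009,"dy":0,"dz":0,"wx":0,"wy":0,"wz":0,"gripper":1},{"dx":0.0012,"dy":0,"dz":0,"wx":0,"wy":0,"wz":0,"gripper":1},{"dx":0.0014,"dy":0,"dz":0,"wx":0,"wy":0,"wz":0,"gripper":1},{"dx":0.0016,"dy":0,"dz":0,"wx":0,"wy":0,"wz":0,"gripper":1},{"dx":0.0018,"dy":0,"dz":0,"wx":0,"wy":0,"wz":0,"gripper":1},{"dx":0.002,"dy":0,"dz":0,"wx":0,"wy":0,"wz":0,"gripper":1}]'

```text
clock: 13.2
position: [598.9, 154.4, 157.7]
ee_rot: [0.542, -0.454, -0.541, -0.455]
contact_force: [-2.6, 0.3, 7.2]
gripper_width: 10.7
```

```bash
python3 - <<'E'
from h import *
st()
E
```

```text
t 13.2 p [598.87 154.41 157.73] F [-2.64  0.25  7.2 ] M [0.018 1.065 0.059] w 10.72 yaw_y -170.0 tilt [ 0.001  -0.0001] j [ 5.140e-01  4.310e-01 -1.130e-01  1.000e-03 -1.026e+00 -3.400e-01]
```

>>> arm_command --rows '[{"dx":0.001,"dy":0.0001,"dz":0,"wx":0,"wy":0,"wz":0,"gripper":1},{"dx":0.0014,"dy":0.0002,"dz":0,"wx":0,"wy":0,"wz":0,"gripper":1},{"dx":0.0018,"dy":0.0003,"dz":0,"wx":0,"wy":0,"wz":0,"gripper":1},{"dx":0.0022,"dy":0.0003,"dz":0,"wx":0,"wy":0,"wz":0,"gripper":1},{"dx":0.0026,"dy":0.0003,"dz":0,"wx":0,"wy":0,"wz":0,"gripper":1},{"dx":0.003,"dy":0.0003,"dz":0,"wx":0,"wy":0,"wz":0,"gripper":1},{"dx":0.0034,"dy":0.0003,"dz":0,"wx":0,"wy":0,"wz":0,"gripper":1},{"dx":0.0038,"dy":0.0003,"dz":0,"wx":0,"wy":0,"wz":0,"gripper":1}]'

```text
clock: 14.0
position: [599.0, 154.4, 156.9]
ee_rot: [0.543, -0.454, -0.541, -0.455]
contact_force: [-5.1, -0.5, 12.1]
gripper_width: 10.7
```

```bash
python3 - <<'E'
from h import *
st()
E
```

```text
t 14.0 p [598.96 154.39 156.89] F [-5.08 -0.46 12.14] M [-0.122  1.842 -0.008] w 10.75 yaw_y -169.95 tilt [0.0033 0.    ] j [ 0.514  0.431 -0.116  0.002 -1.021 -0.34 ]
```

```bash
python3 - <<'E'
from h import *
plan([(598.2,154.4,153.4)],a=10)
E
```

```text
to [598.2 154.4 153.4] d [0.0035, 0.0008, 0.0001] w [0.05, -0.03, 0.19]
```

>>> arm_command --rows '[{"dx":0.0015,"dy":0.0003,"dz":0,"wx":0,"wy":0,"wz":0.2,"gripper":1},{"dx":0.002,"dy":0.0005,"dz":0,"wx":0,"wy":0,"wz":0.35,"gripper":1},{"dx":0.0025,"dy":0.0005,"dz":0,"wx":0,"wy":0,"wz":0.35,"gripper":1},{"dx":0.003,"dy":0.0005,"dz":0,"wx":0,"wy":0,"wz":0.35,"gripper":1},{"dx":0.0035,"dy":0.0005,"dz":0,"wx":0,"wy":0,"wz":0.35,"gripper":1},{"dx":0.0039,"dy":0.0005,"dz":0,"wx":0,"wy":0,"wz":0.35,"gripper":1},{"dx":0.0042,"dy":0.0005,"dz":0,"wx":0,"wy":0,"wz":0.35,"gripper":1},{"dx":0.0045,"dy":0.0005,"dz":0,"wx":0,"wy":0,"wz":0.35,"gripper":1}]'

```text
clock: 14.8
position: [598.9, 154.5, 153.5]
ee_rot: [-0.542, 0.455, 0.542, 0.454]
contact_force: [-2.2, 0.3, 4.5]
gripper_width: 11.2
```

```bash
python3 - <<'E'
from h import *
st()
a=get_image("scene")
save("pics/s7.png",cv2.resize(a["img"][140:200,360:410],None,fx=10,fy=10,interpolation=cv2.INTER_CUBIC)); st()
E
```

```text
t 14.8 p [598.87 154.47 153.53] F [-2.2   0.34  4.51] M [-0.068  0.461 -0.015] w 11.24 yaw_y -169.94 tilt [-0.0011 -0.0004] j [ 0.514  0.436 -0.116 -0.    -1.02  -0.338]
t 14.85 p [598.87 154.39 153.08] F [-1.01 -0.63  4.81] M [-0.142  0.433  0.061] w 10.92 yaw_y -169.93 tilt [-0.0013 -0.0007] j [ 0.514  0.437 -0.116 -0.    -1.019 -0.338]
```

View pics/s7.png

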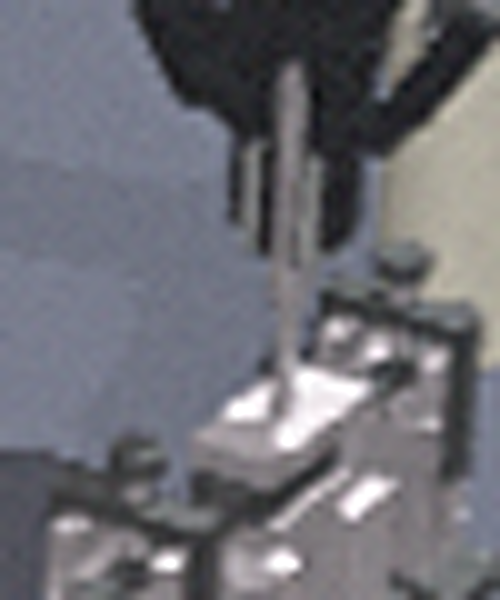

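>>> arm_command --rows '[{"dx":0.001,"dy":0.0002,"dz":0,"wx":0,"wy":0,"wz":0,"gripper":1},{"dx":0.0015,"dy":0.0003,"dz":0,"wx":0,"wy":0,"wz":0,"gripper":1},{"dx":0.002,"dy":0.0003,"dz":0,"wx":0,"wy":0,"wz":0,"gripper":1},{"dx":0.0025,"dy":0.0003,"dz":0,"wx":0,"wy":0,"wz":0,"gripper":1},{"dx":0.003,"dy":0.0003,"dz":0,"wx":0,"wy":0,"wz":0,"gripper":1},{"dx":0.0035,"dy":0.0003,"dz":0,"wx":0,"wy":0,"wz":0,"gripper":1},{"dx":0.004,"dy":0.0003,"dz":0,"wx":0,"wy":0,"wz":0,"gripper":1},{"dx":0.0045,"dy":0.0003,"dz":0,"wx":0,"wy":0,"wz":0,"gripper":1}]'

```text
clock: 15.65
position: [598.9, 154.4, 149.7]
ee_rot: [0.542, -0.454, -0.542, -0.454]
contact_force: [-2.6, 0.0, 8.4]
gripper_width: 11.1
```

```bash
python3 - <<'E'
from h import *
st()
E
```

```text
t 15.65 p [598.94 154.38 149.74] F [-2.6   0.02  8.38] M [-0.048  1.094  0.004] w 11.12 yaw_y -169.91 tilt [-0.0001 -0.0007] j [ 5.14e-01  4.40e-01 -1.22e-01  1.00e-03 -1.01e+00 -3.38e-01]
```

>>> arm_command --rows '[{"dx":0.0016,"dy":0.0004,"dz":0,"wx":0,"wy":0,"wz":0.05,"gripper":1},{"dx":0.0022,"dy":0.0006,"dz":0,"wx":0,"wy":0,"wz":0.1,"gripper":1},{"dx":0.0028,"dy":0.0006,"dz":0,"wx":0,"wy":0,"wz":0.1,"gripper":1},{"dx":0.0034,"dy":0.0006,"dz":0,"wx":0,"wy":0,"wz":0.1,"gripper":1},{"dx":0.004,"dy":0.0006,"dz":0,"wx":0,"wy":0,"wz":0.1,"gripper":1},{"dx":0.0046,"dy":0.0006,"dz":0,"wx":0,"wy":0,"wz":0.1,"gripper":1},{"dx":0.0051,"dy":0.0006,"dz":0,"wx":0,"wy":0,"wz":0.1,"gripper":1},{"dx":0.0056,"dy":0.0006,"dz":0,"wx":0,"wy":0,"wz":0.1,"gripper":1}]'

```text
clock: 16.45
position: [598.9, 154.4, 145.2]
ee_rot: [0.542, -0.454, -0.542, -0.454]
contact_force: [-2.2, 0.1, 6.6]
gripper_width: 11.0
```

```bash
python3 - <<'E'
from h import *
st()
E
```

```text
t 16.45 p [598.9  154.39 145.21] F [-2.22  0.05  6.56] M [-0.059  0.828  0.052] w 11.02 yaw_y -169.88 tilt [-0.0002 -0.0008] j [ 0.514  0.444 -0.127  0.001 -1.    -0.338]
```

>>> arm_command --rows '[{"dx":0.0016,"dy":0.0004,"dz":0,"wx":0,"wy":0,"wz":0.05,"gripper":1},{"dx":0.0022,"dy":0.0006,"dz":0,"wx":0,"wy":0,"wz":0.05,"gripper":1},{"dx":0.0028,"dy":0.0006,"dz":0,"wx":0,"wy":0,"wz":0.05,"gripper":1},{"dx":0.0034,"dy":0.0006,"dz":0,"wx":0,"wy":0,"wz":0.05,"gripper":1},{"dx":0.004,"dy":0.0006,"dz":0,"wx":0,"wy":0,"wz":0.05,"gripper":1},{"dx":0.0046,"dy":0.0006,"dz":0,"wx":0,"wy":0,"wz":0.05,"gripper":1},{"dx":0.0052,"dy":0.0006,"dz":0,"wx":0,"wy":0,"wz":0.05,"gripper":1},{"dx":0.0058,"dy":0.0006,"dz":0,"wx":0,"wy":0,"wz":0.05,"gripper":1}]'

```text
clock: 17.25
position: [598.8, 154.4, 140.4]
ee_rot: [0.543, -0.454, -0.542, -0.454]
contact_force: [-2.7, -0.7, 6.9]
gripper_width: 11.1
```

```bash
python3 - <<'E'
from h import *
st()
E
```

```text
t 17.25 p [598.82 154.36 140.37] F [-2.74 -0.69  6.88] M [-0.095  0.835  0.064] w 11.12 yaw_y -169.86 tilt [ 0.0004 -0.0008] j [ 0.514  0.448 -0.134  0.001 -0.989 -0.338]
```

>>> arm_command --rows '[{"dx":0.0016,"dy":0.0004,"dz":0,"wx":0,"wy":0,"wz":0.05,"gripper":1},{"dx":0.0022,"dy":0.0006,"dz":0,"wx":0,"wy":0,"wz":0.05,"gripper":1},{"dx":0.0028,"dy":0.0006,"dz":0,"wx":0,"wy":0,"wz":0.05,"gripper":1},{"dx":0.0034,"dy":0.0006,"dz":0,"wx":0,"wy":0,"wz":0.05,"gripper":1},{"dx":0.004,"dy":0.0006,"dz":0,"wx":0,"wy":0,"wz":0.05,"gripper":1},{"dx":0.0046,"dy":0.0006,"dz":0,"wx":0,"wy":0,"wz":0.05,"gripper":1},{"dx":0.0052,"dy":0.0006,"dz":0,"wx":0,"wy":0,"wz":0.05,"gripper":1},{"dx":0.0058,"dy":0.0006,"dz":0,"wx":0,"wy":0,"wz":0.05,"gripper":1}]'

```text
clock: 18.05
position: [598.8, 154.4, 135.4]
ee_rot: [0.543, -0.454, -0.542, -0.454]
contact_force: [-2.7, 0.7, 8.0]
gripper_width: 11.1
```

```bash
python3 - <<'E'
from h import *
st()
E
```

```text
t 18.05 p [598.77 154.36 135.41] F [-2.71  0.71  8.  ] M [-0.027  0.881  0.034] w 11.1 yaw_y -169.84 tilt [ 0.001  -0.0008] j [ 0.514  0.453 -0.14   0.001 -0.977 -0.338]
```

>>> arm_command --rows '[{"dx":0.0016,"dy":0.0004,"dz":0,"wx":0,"wy":0,"wz":0.05,"gripper":1},{"dx":0.0022,"dy":0.0006,"dz":0,"wx":0,"wy":0,"wz":0.05,"gripper":1},{"dx":0.0028,"dy":0.0006,"dz":0,"wx":0,"wy":0,"wz":0.05,"gripper":1},{"dx":0.0034,"dy":0.0006,"dz":0,"wx":0,"wy":0,"wz":0.05,"gripper":1},{"dx":0.004,"dy":0.0006,"dz":0,"wx":0,"wy":0,"wz":0.05,"gripper":1},{"dx":0.0046,"dy":0.0006,"dz":0,"wx":0,"wy":0,"wz":0.05,"gripper":1},{"dx":0.0052,"dy":0.0006,"dz":0,"wx":0,"wy":0,"wz":0.05,"gripper":1},{"dx":0.0056,"dy":0.0006,"dz":0,"wx":0,"wy":0,"wz":0.05,"gripper":1}]'

```text
clock: 18.85
position: [597.9, 154.2, 128.7]
ee_rot: [0.542, -0.454, -0.542, -0.453]
contact_force: [0.0, 1.3, -0.5]
gripper_width: 10.8
```

```bash
python3 - <<'E'
from h import *
st()
E
```

```text
t 18.85 p [597.93 154.16 128.72] F [ 0.04  1.28 -0.51] M [0.022 0.052 0.003] w 10.85 yaw_y -169.85 tilt [-0.001  -0.0013] j [ 0.514  0.459 -0.148  0.001 -0.965 -0.338]
```

>>> arm_command --rows '[{"dx":0.0006,"dy":-0.0003,"dz":0,"wx":0,"wy":0,"wz":0,"gripper":1},{"dx":0.0012,"dy":-0.0003,"dz":0,"wx":0,"wy":0,"wz":0,"gripper":1},{"dx":0.0016,"dy":-0.0003,"dz":0,"wx":0,"wy":0,"wz":0,"gripper":1},{"dx":0.0016,"dy":-0.0003,"dz":0,"wx":0,"wy":0,"wz":0,"gripper":1},{"dx":-0.001,"dy":-0.0003,"dz":0,"wx":0,"wy":0,"wz":-0.06,"gripper":1},{"dx":-0.004,"dy":-0.0003,"dz":0,"wx":0,"wy":0,"wz":-0.06,"gripper":1},{"dx":-0.008,"dy":-0.0003,"dz":0,"wx":0,"wy":0,"wz":-0.06,"gripper":1},{"dx":-0.012,"dy":-0.0003,"dz":0,"wx":0,"wy":0,"wz":-0.06,"gripper":1}]'

```text
clock: 19.65
position: [598.3, 154.3, 141.3]
ee_rot: [0.543, -0.454, -0.542, -0.454]
contact_force: [0.1, -0.3, -0.7]
gripper_width: 11.0
```

```bash
python3 - <<'E'
from h import *
st()
a=get_image("scene")
save("pics/s8.png",cv2.resize(a["img"][150:230,350:420],None,fx=8,fy=8,interpolation=cv2.INTER_CUBIC)); st()
plan([(598.6,154.3,200)],a=10)
E
```

```text
t 19.65 p [598.35 154.29 141.31] F [ 0.08 -0.31 -0.66] M [-0.001  0.01   0.017] w 11.03 yaw_y -169.85 tilt [ 0.0005 -0.0009] j [ 0.514  0.447 -0.134  0.001 -0.99  -0.338]
t 19.7 p [598.61 154.37 142.08] F [-0.76 -0.31  0.59] M [-0.055  0.313 -0.026] w 11.09 yaw_y -169.84 tilt [ 0.0014 -0.0006] j [ 0.514  0.446 -0.133  0.001 -0.991 -0.338]
to [598.6 154.3 200. ] d [-0.0579, -0.0, -0.0001] w [0.16, -0.05, 0.07]
```

View pics/s8.png

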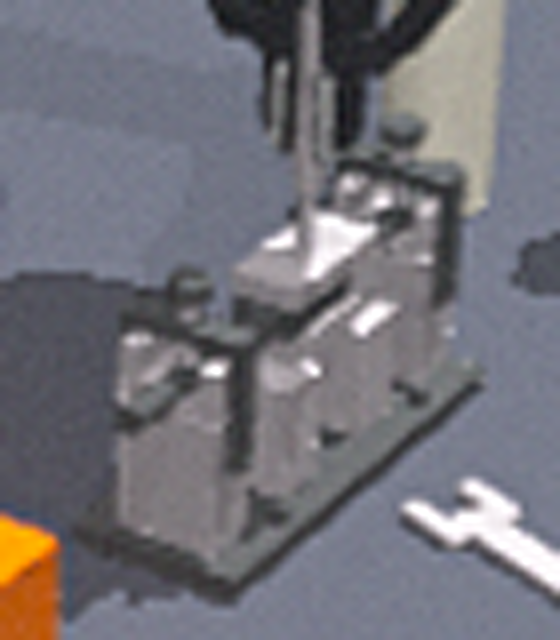

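>>> arm_command --rows '[{"dx":-0.005,"dy":0.0001,"dz":0,"wx":0.1,"wy":0,"wz":0.07,"gripper":1},{"dx":-0.01,"dy":0.0001,"dz":0,"wx":0.1,"wy":0,"wz":0.07,"gripper":1},{"dx":-0.016,"dy":0.0001,"dz":0,"wx":0.15,"wy":0,"wz":0.07,"gripper":1},{"dx":-0.023,"dy":0,"dz":0,"wx":0.15,"wy":0,"wz":0.07,"gripper":1},{"dx":-0.03,"dy":0,"dz":0,"wx":0.15,"wy":0,"wz":0.07,"gripper":1},{"dx":-0.042,"dy":0,"dz":0,"wx":0.15,"wy":-0.05,"wz":0.07,"gripper":1},{"dx":-0.058,"dy":0,"dz":0,"wx":0.15,"wy":-0.05,"wz":0.07,"gripper":1},{"dx":-0.07,"dy":0,"dz":0,"wx":0.15,"wy":-0.05,"wz":0.07,"gripper":1}]'

```text
clock: 20.5
position: [599.0, 154.5, 213.9]
ee_rot: [0.542, -0.454, -0.541, -0.455]
contact_force: [0.4, -1.3, -1.0]
gripper_width: 11.0
```

```bash
python3 - <<'E'
from h import *
st()
plan([(457.86,-171.4,212),(457.86,-171.4,140)],a=10)
E
```

```text
t 20.5 p [598.95 154.53 213.95] F [ 0.35 -1.27 -1.05] M [ 0.046 -0.     0.022] w 10.97 yaw_y -169.98 tilt [0.0018 0.0006] j [ 0.514  0.385 -0.037  0.    -1.147 -0.339]
to [ 457.9 -171.4  212. ] d [0.0015, 0.1957, -0.2964] w [0.02, 0.01, 0.11]
to [ 457.9 -171.4  140. ] d [0.0735, 0.1958, -0.2964] w [0.02, 0.01, 0.11]
```

>>> arm_command --rows '[{"dx":0,"dy":0.026,"dz":-0.04,"wx":0,"wy":0,"wz":0.1,"gripper":1},{"dx":0,"dy":0.054,"dz":-0.082,"wx":0,"wy":0,"wz":0.1,"gripper":1},{"dx":0,"dy":0.082,"dz":-0.124,"wx":0,"wy":0,"wz":0.1,"gripper":1},{"dx":0.001,"dy":0.11,"dz":-0.166,"wx":0,"wy":0,"wz":0.1,"gripper":1},{"dx":0.001,"dy":0.138,"dz":-0.208,"wx":0,"wy":0,"wz":0.1,"gripper":1},{"dx":0.0015,"dy":0.166,"dz":-0.25,"wx":0,"wy":0,"wz":0.1,"gripper":1},{"dx":0.0015,"dy":0.188,"dz":-0.285,"wx":0,"wy":0,"wz":0.1,"gripper":1},{"dx":0.0015,"dy":0.1957,"dz":-0.2964,"wx":0,"wy":0,"wz":0.1,"gripper":1}]'

```text
clock: 21.3
position: [456.0, -174.1, 212.9]
ee_rot: [0.541, -0.455, -0.541, -0.456]
contact_force: [0.1, 1.0, -0.4]
gripper_width: 11.1
```

```bash
python3 - <<'E'
from h import *
import pickle
st()
a=[get_image("scene") for _ in range(3)]; b=get_image("top"); st()
m=np.mean([x["img"].astype(float) for x in a],0); D=pickle.load(open("D.pkl","rb"));m0=D["scene"]["img"]
save("pics/s9.png",cv2.resize(m[165:265,235:320].astype(np.uint8),None,fx=7,fy=7,interpolation=cv2.INTER_CUBIC))
z=lambda m:cv2.resize(m[160:225,360:410].clip(0,255).astype(np.uint8),None,fx=8,fy=8,interpolation=cv2.INTER_CUBIC)
save("pics/s9f.png",np.hstack([z(m0),z(m)]))
save("pics/t9f.png",np.hstack([cv2.resize(x[165:210,220:300].astype(np.uint8),None,fx=5,fy=5,interpolation=cv2.INTER_CUBIC) for x in (D["top"]["img"],b["img"])]))
plan([(457.86,-171.4,122)],a=10)
c=a[0];print(proj(c,[457.86,-172.2,54]),proj(c,[457.86,-172.2,144]))
E
```

```text
t 21.3 p [ 456.04 -174.07  212.86] F [ 0.12  1.01 -0.43] M [-0.011 -0.063 -0.012] w 11.14 yaw_y -170.2 tilt [0.0006 0.0001] j [-0.031  0.167 -0.347 -0.    -1.057  0.202]
t 21.5 p [ 458.24 -171.22  212.46] F [ 0.07 -0.02 -0.42] M [-0.006  0.003  0.026] w 10.79 yaw_y -170.0 tilt [0.0011 0.0003] j [-0.025  0.168 -0.345 -0.    -1.056  0.2  ]
to [ 457.9 -171.4  122. ] d [0.0905, 0.0005, -0.0001] w [-0.0, 0.01, 0.07]
[[280.25662887 216.44406058]] [[278.02614323 189.94323888]]
```

View pics/s9.png

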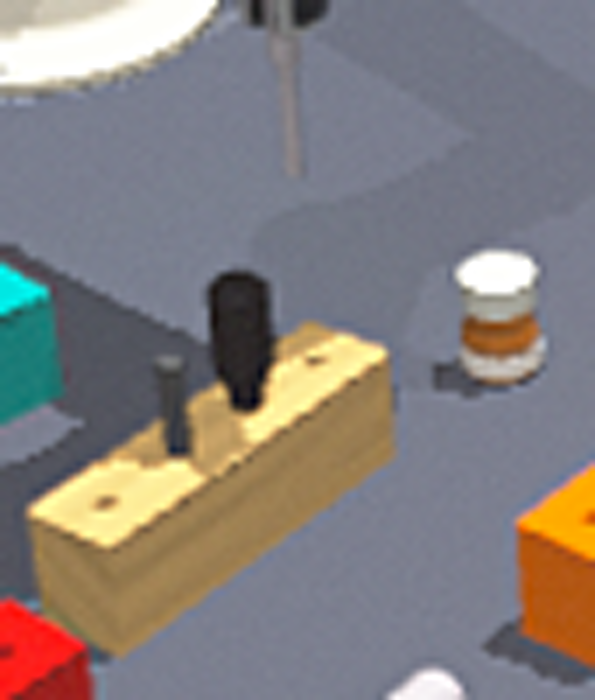

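View pics/s9f.png

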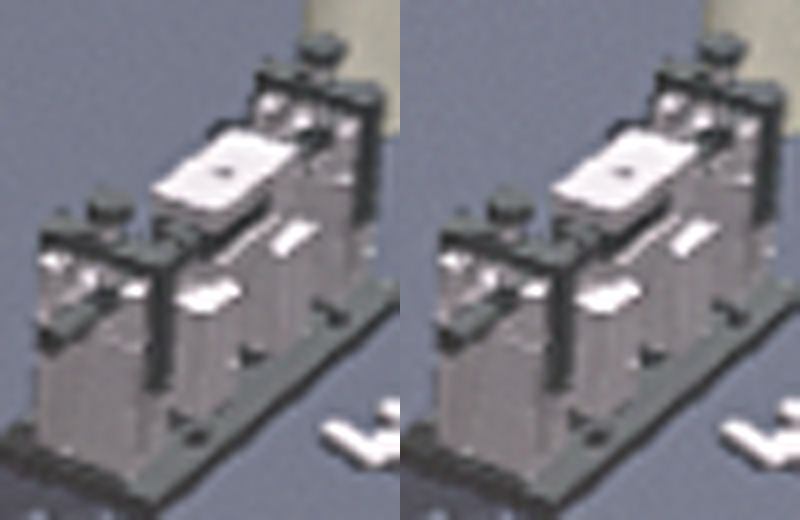

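View pics/t9f.png

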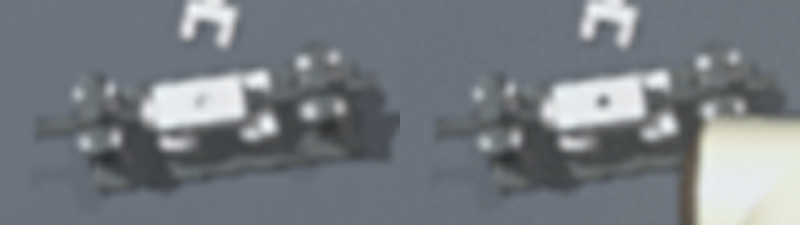

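>>> arm_command --rows '[{"dx":0.02,"dy":0.0004,"dz":-0.0001,"wx":0,"wy":0,"wz":0.05,"gripper":1},{"dx":0.04,"dy":0.0004,"dz":-0.0001,"wx":0,"wy":0,"wz":0.07,"gripper":1},{"dx":0.06,"dy":0.0004,"dz":-0.0001,"wx":0,"wy":0,"wz":0.07,"gripper":1},{"dx":0.075,"dy":0.0004,"dz":-0.0001,"wx":0,"wy":0,"wz":0.07,"gripper":1},{"dx":0.083,"dy":0.0004,"dz":-0.0001,"wx":0,"wy":0,"wz":0.07,"gripper":1},{"dx":0.087,"dy":0.0004,"dz":-0.0001,"wx":0,"wy":0,"wz":0.07,"gripper":1},{"dx":0.088,"dy":0.0004,"dz":-0.0001,"wx":0,"wy":0,"wz":0.07,"gripper":1},{"dx":0.088,"dy":0.0004,"dz":-0.0001,"wx":0,"wy":0,"wz":0.07,"gripper":1}]'

```text
clock: 22.3
position: [458.6, -171.1, 125.0]
ee_rot: [0.542, -0.454, -0.542, -0.455]
contact_force: [-0.1, 2.0, -1.4]
gripper_width: 11.0
```

```bash
python3 - <<'E'
from h import *
st()
a=[get_image("scene") for _ in range(3)]; st()
m=np.mean([x["img"].astype(float) for x in a],0)
save("pics/s10.png",cv2.resize(m[180:250,245:305].astype(np.uint8),None,fx=9,fy=9,interpolation=cv2.INTER_CUBIC))
plan([(457.86,-171.4,116)],a=10)
E
```

```text
t 22.3 p [ 458.61 -171.14  124.99] F [-0.08  2.04 -1.36] M [-0.063 -0.036 -0.014] w 10.99 yaw_y -169.96 tilt [ 0.001  -0.0001] j [-0.025  0.268 -0.467  0.    -0.835  0.2  ]
t 22.45 p [ 458.44 -171.39  125.14] F [ 0.72 -0.67 -0.39] M [-0.048  0.013 -0.034] w 11.01 yaw_y -170.0 tilt [ 0.0014 -0.    ] j [-0.025  0.267 -0.467 -0.    -0.835  0.2  ]
to [ 457.9 -171.4  116. ] d [0.0091, 0.0006, 0.0001] w [0.0, -0.02, 0.08]
```

View pics/s10.png

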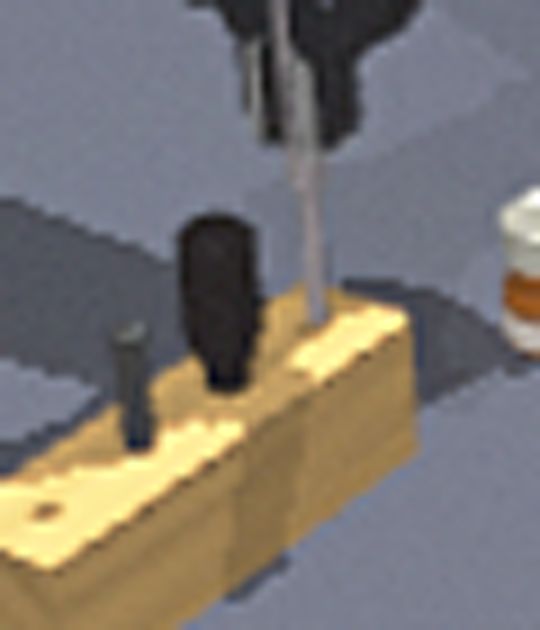

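>>> arm_command --rows '[{"dx":0.001,"dy":0.0006,"dz":0,"wx":0,"wy":0,"wz":0.1,"gripper":1},{"dx":0.002,"dy":0.0007,"dz":0,"wx":0,"wy":0,"wz":0.1,"gripper":1},{"dx":0.003,"dy":0.0007,"dz":0,"wx":0,"wy":0,"wz":0.1,"gripper":1},{"dx":0.004,"dy":0.0007,"dz":0,"wx":0,"wy":0,"wz":0.1,"gripper":1},{"dx":0.005,"dy":0.0007,"dz":0,"wx":0,"wy":0,"wz":0.1,"gripper":1},{"dx":0.006,"dy":0.0007,"dz":0,"wx":0,"wy":0,"wz":0.1,"gripper":1},{"dx":0.007,"dy":0.0007,"dz":0,"wx":0,"wy":0,"wz":0.1,"gripper":1},{"dx":0.007,"dy":0.0007,"dz":0,"wx":0,"wy":0,"wz":0.1,"gripper":1}]'

```text
clock: 23.25
position: [457.7, -171.5, 118.0]
ee_rot: [-0.542, 0.455, 0.542, 0.454]
contact_force: [0.1, 0.0, -0.9]
gripper_width: 10.8
```

```bash
python3 - <<'E'
from h import *
st()
plan([(457.86,-171.4,76)],a=10)
E
```

```text
t 23.25 p [ 457.66 -171.5   117.96] F [ 0.1   0.01 -0.93] M [-0.047 -0.033  0.014] w 10.76 yaw_y -170.0 tilt [-0.0007 -0.0003] j [-0.025  0.277 -0.476  0.    -0.819  0.2  ]
to [ 457.9 -171.4   76. ] d [0.042, -0.0002, 0.0001] w [0.0, -0.01, -0.04]
```

>>> arm_command --rows '[{"dx":0.004,"dy":-0.0002,"dz":0,"wx":0,"wy":0,"wz":0,"gripper":1},{"dx":0.009,"dy":-0.0002,"dz":0.0001,"wx":0,"wy":0,"wz":0,"gripper":1},{"dx":0.014,"dy":-0.0002,"dz":0.0001,"wx":0,"wy":0,"wz":0,"gripper":1},{"dx":0.02,"dy":-0.0002,"dz":0.0001,"wx":0,"wy":0,"wz":0,"gripper":1},{"dx":0.026,"dy":-0.0002,"dz":0.0001,"wx":0,"wy":0,"wz":0,"gripper":1},{"dx":0.032,"dy":-0.0002,"dz":0.0001,"wx":0,"wy":0,"wz":0,"gripper":1},{"dx":0.038,"dy":-0.0002,"dz":0.0001,"wx":0,"wy":0,"wz":0,"gripper":1},{"dx":0.042,"dy":-0.0002,"dz":0.0001,"wx":0,"wy":0,"wz":0,"gripper":1}]'

```text
clock: 24.05
position: [457.6, -171.4, 75.2]
ee_rot: [-0.541, 0.455, 0.542, 0.454]
contact_force: [0.8, 0.0, -1.3]
gripper_width: 11.0
```

```bash
python3 - <<'E'
from h import *
st()
E
```

```text
t 24.05 p [ 457.59 -171.35   75.22] F [ 0.78  0.03 -1.3 ] M [ 0.03  -0.063 -0.02 ] w 10.99 yaw_y -170.0 tilt [-0.0014 -0.0002] j [-0.025  0.339 -0.524  0.    -0.709  0.199]
```

Seated within ~4 mm; lower gently until the shoulder touches.

>>> arm_command --rows '[{"dx":0.0005,"dy":-0.0002,"dz":0,"wx":0,"wy":0,"wz":0,"gripper":1},{"dx":0.001,"dy":-0.0002,"dz":0,"wx":0,"wy":0,"wz":-0.05,"gripper":1},{"dx":0.0015,"dy":-0.0002,"dz":0,"wx":0,"wy":0,"wz":-0.05,"gripper":1},{"dx":0.002,"dy":-0.0002,"dz":0,"wx":0,"wy":0,"wz":-0.05,"gripper":1},{"dx":0.0025,"dy":-0.0002,"dz":0,"wx":0,"wy":0,"wz":-0.05,"gripper":1},{"dx":0.003,"dy":-0.0002,"dz":0,"wx":0,"wy":0,"wz":-0.05,"gripper":1},{"dx":0.0035,"dy":-0.0002,"dz":0,"wx":0,"wy":0,"wz":-0.05,"gripper":1},{"dx":0.0038,"dy":-0.0002,"dz":0,"wx":0,"wy":0,"wz":-0.05,"gripper":1}]'

```text
clock: 24.85
position: [457.8, -171.4, 71.8]
ee_rot: [-0.542, 0.455, 0.542, 0.454]
contact_force: [-1.3, 0.6, 4.4]
gripper_width: 10.6
```

```bash
python3 - <<'E'
from h import *
st()
E
```

```text
t 24.85 p [ 457.82 -171.37   71.77] F [-1.31  0.55  4.36] M [0.206 0.579 0.074] w 10.64 yaw_y -169.99 tilt [-0.0006 -0.0003] j [-0.025  0.344 -0.528  0.    -0.7    0.199]
```

>>> arm_command --rows '[{"dx":0,"dy":0,"dz":0,"wx":0,"wy":0,"wz":0,"gripper":0.6},{"dx":0,"dy":0,"dz":0,"wx":0,"wy":0,"wz":0,"gripper":0.4},{"dx":0,"dy":0,"dz":0,"wx":0,"wy":0,"wz":0,"gripper":0},{"dx":0,"dy":0,"dz":0,"wx":0,"wy":0,"wz":0,"gripper":-1},{"dx":0,"dy":0,"dz":0,"wx":0,"wy":0,"wz":0,"gripper":-1},{"dx":0,"dy":0,"dz":0,"wx":0,"wy":0,"wz":0,"gripper":-1},{"dx":0,"dy":0,"dz":0,"wx":0,"wy":0,"wz":0,"gripper":-1},{"dx":0,"dy":0,"dz":0,"wx":0,"wy":0,"wz":0,"gripper":-1}]'

```text
clock: 25.65
position: [457.8, -171.4, 71.8]
ee_rot: [-0.542, 0.455, 0.542, 0.454]
contact_force: [-0.2, 0.7, -0.2]
gripper_width: 85.5
```

>>> arm_command --rows '[{"dx":-0.01,"dy":0,"dz":0,"wx":0,"wy":0,"wz":0,"gripper":-1},{"dx":-0.03,"dy":0,"dz":0,"wx":0,"wy":0,"wz":0,"gripper":-1},{"dx":-0.05,"dy":0,"dz":0,"wx":0,"wy":0,"wz":0,"gripper":-1},{"dx":-0.07,"dy":0,"dz":0,"wx":0,"wy":0,"wz":0,"gripper":-1},{"dx":-0.09,"dy":0,"dz":0,"wx":0,"wy":0,"wz":0,"gripper":-1},{"dx":-0.11,"dy":0,"dz":0,"wx":0,"wy":0,"wz":0,"gripper":-1},{"dx":-0.14,"dy":0,"dz":0,"wx":0,"wy":0,"wz":0,"gripper":-1},{"dx":-0.16,"dy":0,"dz":0,"wx":0,"wy":0,"wz":0,"gripper":-1}]'

```text
clock: 26.45
position: [458.4, -171.5, 234.6]
ee_rot: [0.543, -0.454, -0.541, -0.455]
contact_force: [1.3, -0.5, -0.3]
gripper_width: 85.5
```

```bash
python3 - <<'E'
from h import *
import pickle
st()
a=[get_image("scene") for _ in range(3)]; b=get_image("top"); st()
m=np.mean([x["img"].astype(float) for x in a],0); D=pickle.load(open("D.pkl","rb"));m0=D["scene"]["img"]
z=lambda m:cv2.resize(m[180:260,235:305].clip(0,255).astype(np.uint8),None,fx=5,fy=5,interpolation=cv2.INTER_CUBIC)
save("pics/s11.png",np.hstack([z(m0),z(m)]))
save("pics/s11w.png",a[0]["img"]); save("pics/t11.png",b["img"])
E
```

```text
t 26.45 p [ 458.35 -171.53  234.64] F [ 1.33 -0.46 -0.35] M [ 0.078 -0.01   0.04 ] w 85.53 yaw_y -169.97 tilt [ 0.0026 -0.001 ] j [-2.500e-02  1.490e-01 -3.110e-01  1.000e-03 -1.109e+00  1.990e-01]
t 26.65 p [ 457.69 -171.17  232.26] F [ 0.02 -0.28  0.07] M [0.009 0.01  0.012] w 85.49 yaw_y -170.0 tilt [0.0005 0.0002] j [-0.025  0.15  -0.315 -0.    -1.105  0.2  ]
```

View pics/s11.png

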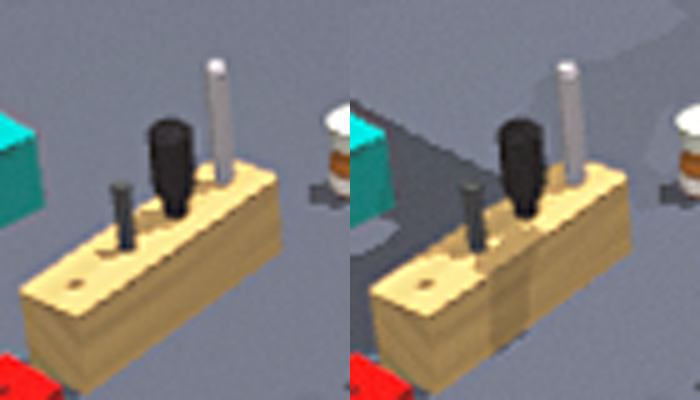

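View pics/s11w.png

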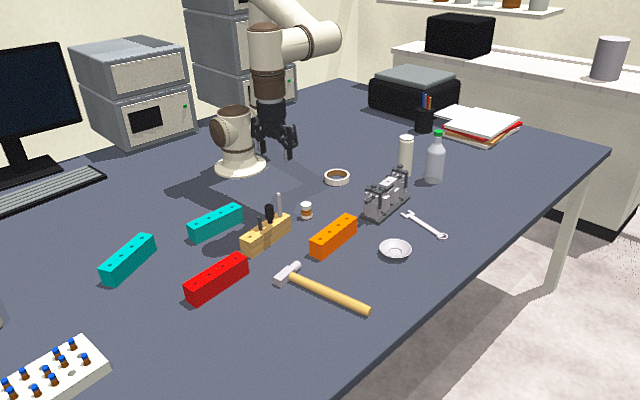

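View pics/t11.png

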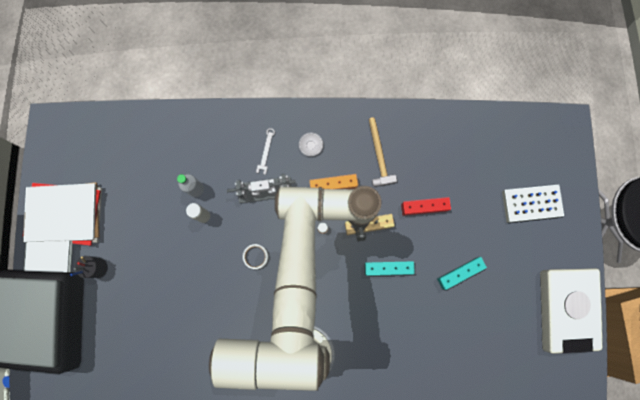

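```bash
python3 - <<'E'
from h import *
print(arm.job_done()); st()
E
```

```text
the job is handed in; nothing more can be done
None
the job is handed in; nothing more can be done
```

The pin is pressed out of the fork, and the punch is back in the rack hole it came from. I handed the job in just after 26.7 s on the robot's clock, with the gripper open and clear of everything.

- **Finding the hole:** I aimed the tip from the scene camera and lowered it slowly. It entered the pin hole on the first descent, so no search was needed.
- **Pressing:** I pressed down in short steps. The highest readings, taken at the end of each step, were 12 N vertical and 5 N sideways. Forces between readings were not seen.
- **Pin out:** The push fell from about 8 N to zero when the tip was about 35 mm below the fork's top face, where the pin should come free. I then went about 1.6 mm further. From above, the hole now looks dark right through. I did not see the pin itself on the plate, because the anvil hides it from both cameras.
- **Punch back:** The shoulder touched the block at the same height as when I gripped it (71.8 mm), so the punch did not slip in the grip. The picture shows it upright in its hole.
- **Everything else:** The fork looks unmoved, and by eye nothing else in the last pictures appears to have shifted.

One disagreement: before the move, the two cameras placed the hole up to 6.5 mm apart in x. I relied on the scene camera's view of the tip against the hole, and the tip going straight in bore that out.

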